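Index a batch of sleeves under the inspection microscope

TASK

Pour all six steel sleeves from the grey cup into the one empty dish of the indexing table, on your side of it, and stand the empty cup upright on the bench, clear of the table. Then grip the knob at the centre of the indexing table and turn it clockwise (seen from above), counting the clicks, to the third stop and no further, so that the filled dish stands under the microscope. Finish while still gripping the knob at that third stop; do not turn it the other way, do not bump the microscope, and leave the other things where they are.

Things in the scene. Friction and masses are not known exactly. Their poses are not given: they have to be found in the camera images.
- cup: grey plastic sample cup that holds the six sleeves, loose, upright: 56 mm tall, outside diameter 49 mm at the foot and 62 mm at the rim (straight flare), wall 2.8 mm, floor 4 mm thick, no handle; 70 g empty, about 170 g full. Origin: centre of its underside, z up along its axis. Its wall is smooth: the sleeves stay in below about 70 degrees of tilt and have slid out once it is tilted to 105 to 115 degrees for a second or two
- cup_rim (a point): centre of the cup's mouth, at rim height, 56 mm above the underside
- dish (a point): centre of the inner floor of the EMPTY steel dish on the robot's side of the indexing table. The dish is fixed on the table and turns with it: inside diameter about 65 mm at the floor and 87 mm at the rim, its rim 26 mm above this point and about 78 mm above the bench. The three other such dishes on the table, a quarter turn apart, already hold sleeves that are fixed in place and not counted; the dishes' centres are 140 mm from the knob's axis
- index_table (a joint): turn of the indexing table (round aluminium plate, diameter 384 mm, top 48 mm above the bench, on a steel base plate), rad, 0 at the start, growing clockwise seen from above. A sprung roller clicks into a stop every 30 degrees (0.524 rad): stops at 0, 0.524, 1.047, 1.571 (the third) and so on. Passing between stops takes about 0.2 N m; within about 12 degrees of a stop the roller pulls the table into it. It turns endlessly and stays at a stop when let go
- knob: black knurled round knob on the upright axis at the centre of the indexing table, turning with it: diameter 44 mm, 33 mm tall, on a 22 mm stem; origin at the centre of its underside, 95 mm above the bench; its top is 128 mm above the bench. Can be gripped at any yaw from above
- knob_grip (a point): point on the knob's axis at half its height, 113 mm above the bench, where to grip it
- view (a point): viewing place of the microscope: point on the optical axis, at dish-rim height (78 mm above the bench), 140 mm from the knob's axis; fixed. The third stop brings the filled dish here
- microscope: white stereo microscope on a steel pillar, fixed to the base plate of the indexing table on the robot's left: objective (diameter 50 mm) over the viewing place, its lower end 260 mm above the bench; above 320 mm its body spans about 85 mm, up to 510 mm; pillar 290 mm from the knob's axis. Origin at the bench under the knob's axis; y points from the knob to the viewing place
- pin_rack: bystander: black block 60 x 66 x 30 mm with upright gauge pins, 70 mm tall in all; origin under its centre
- jar: bystander: clear jar with black lid, diameter 56 mm, 75 mm tall; origin under its centre
- micrometer: bystander: micrometer in a blue cast stand, 110 mm tall; origin under the stand's centre
- caliper: bystander: digital caliper lying flat, 190 mm long; origin under its middle
- screwdriver: bystander: screwdriver lying flat, 160 mm long
- loupe: bystander: black eye loupe, diameter 34 mm, 34 mm tall; origin under its centre
- sleeve0_mid (a point): middle of a turned steel sleeve with a flange: 23 mm long, diameter 11 mm, flange diameter 14 mm, 16 g; this point is on its axis at half length, z along the axis; it stands in the cup at the start
- sleeve1_mid (a point): middle of another such steel sleeve in the cup
- sleeve2_mid (a point): middle of another such steel sleeve in the cup
- sleeve3_mid (a point): middle of another such steel sleeve in the cup
- sleeve4_mid (a point): middle of another such steel sleeve in the cup
- sleeve5_mid (a point): middle of another such steel sleeve in the cup
Not all that is in view belongs to the job. What is shaped like the cup but orange, pink or purple is not meant.

How it is judged (in metres and radians):
On the way, in this order (a step that is already met when the one before it is completed fails the run):
1. the cup is tipped above the empty dish, the table still at its starting stop (angle between cup's own z axis and vertical above 0.7 rad and horizontal distance between cup_rim and dish below 0.1 m and z of cup_rim in the frame of dish above 0.02 m and value of joint index_table below 0.2 rad).
2. all six sleeves lie in the dish, the table still at its starting stop (z of sleeve0_mid in the frame of dish between 0 and 0.032 m and horizontal distance between each of sleeve0_mid, sleeve1_mid, sleeve2_mid, sleeve3_mid, sleeve4_mid, sleeve5_mid and dish below 0.043 m and z of sleeve1_mid in the frame of dish between 0 and 0.032 m and z of sleeve2_mid in the frame of dish between 0 and 0.032 m and z of sleeve3_mid in the frame of dish between 0 and 0.032 m and z of sleeve4_mid in the frame of dish between 0 and 0.032 m and z of sleeve5_mid in the frame of dish between 0 and 0.032 m and value of joint index_table below 0.2 rad), for 0.2 s.
3. the cup stands upright on the bench, released (angle between cup's own z axis and vertical below 0.15 rad and height (world z) of cup between -0.004 and 0.006 m and linear speed of cup below 0.02 m/s and contact force between the fingers and cup below 0.1 N and value of joint index_table below 0.2 rad), for 0.2 s.
4. the knob is gripped at the third stop (value of joint index_table between 1.49 and 1.65 rad and velocity of joint index_table between -0.08 and 0.08 rad/s and contact force between the fingers and knob above 3 N), for 0.3 s.
At the end, for the whole second after the job is handed in: All six sleeves lie in the dish; the dish is within 12 mm of the microscope's axis, the table at rest at the third stop (1.571 +/- 0.08 rad); the fingers grip the knob (over 3 N); the cup stands upright (within 0.15 rad) on the bench, released, at rest (all of step 4 and z of sleeve0_mid in the frame of dish between 0 and 0.032 m and horizontal distance between each of sleeve0_mid, sleeve1_mid, sleeve2_mid, sleeve3_mid, sleeve4_mid, sleeve5_mid and dish below 0.043 m and z of sleeve1_mid in the frame of dish between 0 and 0.032 m and z of sleeve2_mid in the frame of dish between 0 and 0.032 m and z of sleeve3_mid in the frame of dish between 0 and 0.032 m and z of sleeve4_mid in the frame of dish between 0 and 0.032 m and z of sleeve5_mid in the frame of dish between 0 and 0.032 m and angle between cup's own z axis and vertical below 0.15 rad and height (world z) of cup between -0.004 and 0.006 m and linear speed of cup below 0.02 m/s and contact force between the fingers and cup below 0.1 N and horizontal distance between dish and view below 0.012 m); the arm keeps its last pose, push and grip.
It fails at once if the table is turned past the third stop (beyond 1.8 rad) (value of joint index_table above 1.8 rad).
It fails at once if the table is turned backwards (beyond 0.25 rad) (value of joint index_table below -0.25 rad).
It fails at once if the microscope is bumped (over 5 N) (contact force between any of the arm, the fingers, cup and microscope above 5 N).
It fails at once if a bystander is moved by more than 25 mm (distance of any of pin_rack, jar, micrometer, caliper, screwdriver, loupe from where it was at the start of the episode above 0.025 m).
It also fails if it takes over 72 s, if anything falls off the work surface, if the arm or the gripper's body presses on something with over 40 N, if the wrist force passes 120 N, or if a joint passes its speed limit or range.

ROBOT

A 6-joint arm with a two-finger parallel gripper is mounted at the origin on the work surface. World frame = base frame: x ahead of the robot, y to its left, z up, the work surface at z = 0. Lengths are in mm, angles in degrees, forces in N, time in s.
With the tool pointing down it reaches from about 350 to 850 mm from the base axis. Payload 8.1 kg.
Tool frame: the origin (TCP) lies at the very end of the fingers, on their centre line; the grasp point (between the pads) lies arm.grip_depth behind it (arm.grip_depth is the distance from the TCP to the grasp point, in mm); y points along the fingers, z is the direction in which the jaws open and shut, and the axes are right-handed (so a half turn about y gives the same grasp; the last joint's range is limited). The gripper opens to 85 mm and grips with 20 to 120 N. Pads are 22 mm wide; open, the fingers measure 114 mm over their backs; the gripper's body (76 mm by 85 mm) begins 54 mm behind the grasp point. The pads swing forward as they close: fully open they stand 13 mm farther back than shut.
Start: joints at [-73.533, 7.471, 85.268, -0, 87.261, -4.893], TCP at [218.555, -558.784, 231.292] pointing down, gripper open.
Joint ranges: [-169.43, 169.43], [-51.17, 129.36], [1.28, 143.12], [-76.62, 256.62], [0, 156.53], [-152.29, 152.29]. Speed limits (degrees/s): [136.94, 136.94, 159.86, 180, 180, 180].

INTERFACE

Orientations are given as [roll, pitch, yaw] about the fixed x, y, z axes, in that order (R = Rz(yaw) Ry(pitch) Rx(roll)).
In Python, from bench import arm, viewer, finder gives the robot as it stands.
- The arm moves only by the tool apply_moves, never from a script. Its argument "deltas" is a list of rows, each an object of numbers: "x", "y", "z": the shift along the tool's x, y, z in cm; "wx", "wy", "wz": the turn, a rotation vector about the tool's x, y, z in units of 5 degrees (1.0 is 5 degrees). In form: [{"x": .., "y": .., "z": .., "wx": .., "wy": .., "wz": ..}, ...]. A call has 1 to 12 rows; each row shifts and turns the commanded pose from where the row before left it, along the tool's axes as they then stand; what a row does not reach is not made up. A row lasts 1/10 s, in which the tool goes at most 50 mm and 8.59 degrees, less where a joint would pass 70% of its speed; a pose out of reach is approached as far as the arm can. A call is refused whole if a number of a shift passes 5 or a number of a turn 1, either way. A call with a gripper value outside its range is refused whole. "claw" is the closure in counts, from 0 (fully open) to 255 (shut), set as the call begins (left out, the last holds). The fingers move at their own pace and stop on an object; the grip force is fixed at half the most. Time passes only in rows, so rows that do not move let the fingers close. It gives the time, the measured TCP pose, the force and the opening at its end, in the units of the state.
- arm.sense(): the state, without advancing time (a new reading comes with each control period).
- viewer.capture(name): name is "scene" or "top" or "wrist"; returns the picture (400x640x3 uint8, blue, green, red); there is no depth.
- viewer.calibration(name): a dict with "fov_y" (degrees; the focal length in pixels is half the picture's height over the tangent of half this angle, whatever the lens; pixels are square), "cx", "cy" (the principal point, pixels), "position" and "orientation" of the camera in the world. Camera axes: x right, y down, z forward; pixel columns grow to the right and rows downward; lengths in mm; the calibration is good to about 2 mm. A picture is of the moment at which its call begins: read the wrist's pose just before it. calibration takes no time and is no camera call; for the wrist camera it gives the pose at the moment of the call.
- arm.close_job(): hands the job in, once; it reports no verdict.
Trained networks look in the newest picture that a camera, given by its name, has taken for a name from the list of things; names that differ only in an ending like _2 or _b are one class to them, and where a whole thing is asked for, a point or a joint stands for the part that bears it (a point fixed in the world has none). Each returns a list of dicts, best first, with "p" (0 to 1); they miss things now and then, are a little off and sometimes report something else, mostly with a low value. They report only what shows in the picture. A call takes as long as a camera call. They do not tell look-alikes from the thing itself.
- finder.spot_in(name, camera): "xyz" ([x, y, z] in mm, in the coordinates of the camera as it stood for that picture, good to about 4 mm: the middle of the surface that is visible of it).
- finder.outline_of(name, camera): "pixels" (400x640 bool, what is visible of it).
- finder.tip_of(name, camera): "xyz" ([x, y, z] in mm, in the coordinates of the camera as it stood for that picture, good to about 4 mm: a listed point, or the origin of a listed thing).
The state is a dict: "time_s": time; "q": joint angles; "joint_vel": joint speeds; "effort": joint torques, N m; "position": TCP position; "eef_rot": TCP orientation; "force": force on the tool from outside, world axes, zero at the start; "wrist_torque": the same for the moment, N m; "finger_gap": finger opening in mm.
Only numpy, scipy, OpenCV 4.12 (cv2) and the standard library are available. Lean on these libraries where they do the work, as an engineer would, in place of code of your own. Each camera call takes 0.05 s, during which the arm holds its last target. There are 200 camera calls.

## Working session

There is one attempt and no reset: what is moved stays moved. The work goes in short steps, Python scripts to look and compute and a tool call to move; the robot and the scene stay as the last step left them, time stands still between calls to the robot, and variables do not carry over. Pictures are saved under pics/ and viewed, about 8 in all and at most 12, crops included, and the job is handed in when it is done.

Besides the shell and the picture viewer there is one more tool, called after "Request:" as name(argument=value, ...), one argument or row to a line, values as JSON. apply_moves: Moves the arm, as the interface text tells. Its arguments: {"type":"object","properties":{"deltas":{"type":"array"},"claw":{"type":"number"}},"required":["deltas"]}

```bash
mkdir -p pics; cat > h.py <<'E'
import numpy as np, cv2
from scipy.spatial.transform import Rotation as R
from bench import arm, viewer, finder
def c2w(cal,p):
    o=cal["orientation"]; o=np.array(o,float)
    M=o if o.shape==(3,3) else R.from_euler('xyz',o,degrees=True).as_matrix()
    return M@np.array(p)+np.array(cal["position"]), M
def w2px(cal,p):
    _,M=c2w(cal,[0,0,0]); q=M.T@(np.array(p)-np.array(cal["position"])); f=200/np.tan(np.radians(cal["fov_y"]/2))
    return np.round([cal["cx"]+f*q[0]/q[2],cal["cy"]+f*q[1]/q[2]])
def ray(cal,u,v,z):
    f=200/np.tan(np.radians(cal["fov_y"]/2)); _,M=c2w(cal,[0,0,0]); d=M@np.array([(u-cal["cx"])/f,(v-cal["cy"])/f,1]); p=np.array(cal["position"])
    return np.round(p+d*(z-p[2])/d[2],1)
def find(n,cam,fn="tip_of"):
    cal=viewer.calibration(cam)
    for r in getattr(finder,fn)(n,cam)[:4]:
        w,_=c2w(cal,r["xyz"]); print(n,cam,fn,round(r["p"],2),np.round(w,1),w2px(cal,w))
def snap(cam,name=None):
    im=viewer.capture(cam)
    if name: cv2.imwrite(f"pics/{name}.png",im)
    return im
E
python3 - <<'E'
from h import *
s=arm.sense(); print(s, arm.grip_depth)
a=snap("scene"); b=snap("top")
cv2.imwrite("pics/a.png",a); cv2.imwrite("pics/b.png",b)
for c in("scene","top"):
    print(viewer.calibration(c))
    for n in("cup","cup_rim","dish","knob","knob_grip","microscope","pin_rack","jar","micrometer","caliper","screwdriver","loupe"): find(n,c)
E
```

```text
{'time_s': 0.0, 'q': array([-7.35317999e+01,  7.51672848e+00,  8.53306838e+01,  5.77352815e-04,
        8.72601780e+01, -4.89413012e+00]), 'joint_vel': array([ 0.05874097, -0.00084147, -0.04930631,  0.05349369, -0.09940498,
        0.06673847]), 'effort': array([ 2.76599326e-05, -5.69406617e+01, -5.00552344e+01, -3.26724403e-04,
        1.44392776e-02, -3.94582867e-05]), 'position': array([ 218.41508809, -558.23926565,  230.21406742]), 'eef_rot': array([-9.01071489e+01,  9.75358496e-03, -1.58637707e+02]), 'force': array([ 0.28095938, -0.03581143,  1.04396792]), 'wrist_torque': array([ 0.01235043,  0.06650651, -0.00798876]), 'finger_gap': 85.32348148073173} 18.700000000000003
{'fov_y': 44.99809755464287, 'cx': 326.3298612702123, 'cy': 195.4114508856522, 'position': array([1187.35536637, -942.52550051,  811.66113151]), 'orientation': array([-122.91436599,    0.30825573,   35.80233262])}
cup scene tip_of 0.93 [ 4.417e+02 -3.018e+02 -3.000e-01] [239. 259.]
cup scene tip_of 0.87 [ 332.8 -379.3   -0.4] [187. 259.]
cup scene tip_of 0.8 [ 394.9 -533.    -1.1] [153. 305.]
cup scene tip_of 0.6
[... 1759 characters left out ...]
4.]
cup_rim top tip_of 0.72 [ 392.5 -533.6   59.4] [479. 254.]
cup_rim top tip_of 0.68 [ 418.5 -437.8   57.5] [448. 245.]
dish top tip_of 0.62 [469.4 107.7  51. ] [274. 228.]
knob top tip_of 0.24 [297.9 245.8  -1.4] [231. 283.]
knob_grip top tip_of 0.67 [607.2  69.9 112.3] [285. 181.]
microscope top tip_of 0.28 [468.9 105.3  51.4] [275. 228.]
pin_rack top tip_of 0.69 [ 521.9 -436.4   -1.1] [441. 216.]
jar top tip_of 0.85 [ 610.1 -296.     1.5] [398. 189.]
micrometer top tip_of 0.95 [395.7 416.7  -0.8] [180. 252.]
micrometer top tip_of 0.15 [ 438.7 -296.7   55.5] [402. 239.]
screwdriver top tip_of 0.56 [ 257.4 -282.     2.6] [396. 297.]
loupe top tip_of 0.46 [ 734.1 -221.4   -0.9] [375. 154.]
```

```bash
python3 - <<'E'
from h import *
a=cv2.imread("pics/a.png");b=cv2.imread("pics/b.png")
cv2.imwrite("pics/c.png",cv2.resize(a[220:330,120:300],None,fx=4,fy=4,interpolation=cv2.INTER_CUBIC))
E
```

```text
(no output)
```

View pics/a.png

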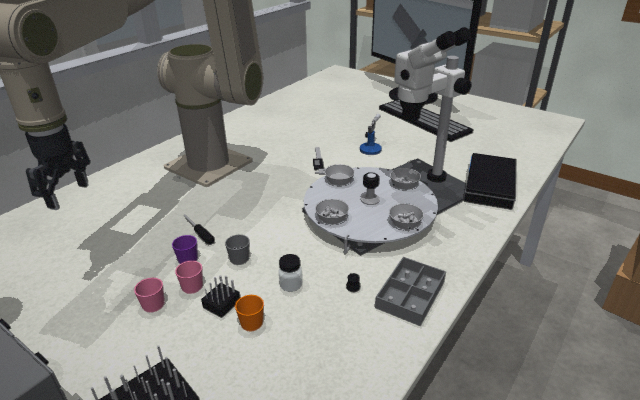

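View pics/b.png

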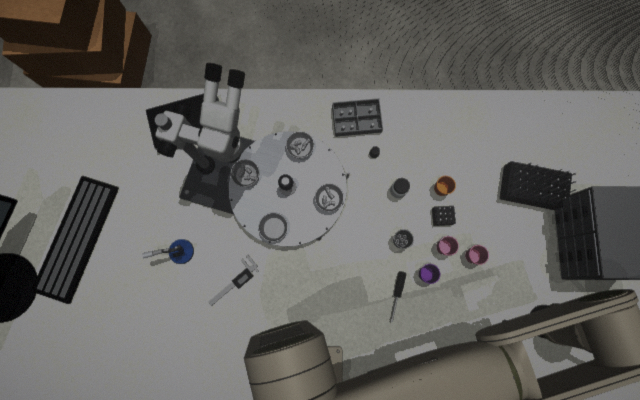

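View pics/c.png

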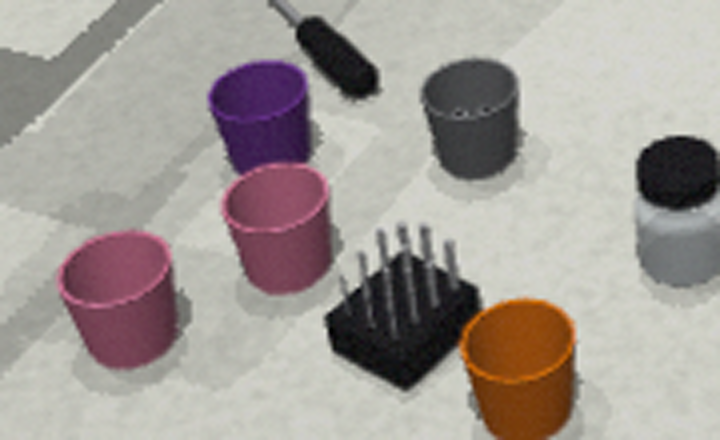

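Image shows: the grey cup with sleeves glinting inside is at scene pixel (237,250). The look-alikes are purple (186,250), pink (190,278), pink (150,295) and orange (250,313). Grey is the one to take, at about (440,-302). The crop confirms this. The empty dish is at (339,178) in scene and (272,227) in top, and the knob is at (371,186) in scene. Next I'll move towards the cup and collect kinematic data to plan the wrist.

```bash
python3 -c "
from bench import arm;print([x for x in dir(arm) if x[0]!='_'])"
```

```text
['PlanningError', 'close_job', 'grip_depth', 'sense']
```

Request:
apply_moves(
  deltas=[
    {"x": -2, "z": -1, "wz": 1},
    {"x": -2, "z": -1, "wz": 1},
    {"x": -2, "z": -1, "wz": 1},
    {"x": -2, "z": -1, "wz": 1},
    {"wz": 1},
    {"wz": 1},
    {},
  ],
)

```text
schema error: expected keys x, y, z, wx, wy, wz
```

Request:
apply_moves(
  deltas=[
    {"x": -2, "y": 0, "z": -1, "wx": 0, "wy": 0, "wz": 1},
    {"x": -2, "y": 0, "z": -1, "wx": 0, "wy": 0, "wz": 1},
    {"x": -2, "y": 0, "z": -1, "wx": 0, "wy": 0, "wz": 1},
    {"x": -2, "y": 0, "z": -1, "wx": 0, "wy": 0, "wz": 1},
    {"x": 0, "y": 0, "z": 0, "wx": 0, "wy": 0, "wz": 1},
    {"x": 0, "y": 0, "z": 0, "wx": 0, "wy": 0, "wz": 1},
    {"x": 0, "y": 0, "z": 0, "wx": 0, "wy": 0, "wz": 0},
  ],
)

```text
time_s: 2.0
position: [276.0, -492.8, 240.2]
eef_rot: [-90.2, 30.1, -158.9]
force: [-0.3, -0.2, -1.2]
finger_gap: 85.1
```

```bash
cat > log.py <<'E'
from h import *; import json
s=arm.sense(); r=[list(map(float,s[k])) for k in("q","position","eef_rot")]
open("log.txt","a").write(json.dumps(r)+"\n"); print(s["time_s"],np.round(s["q"],2),np.round(s["position"],1),np.round(s["eef_rot"],1),np.round(s["force"],1),s["finger_gap"])
print(np.round(R.from_euler('xyz',s["eef_rot"],degrees=True).as_matrix(),3))
E
python3 log.py
```

```text
2.0 [-84.46   4.05  93.16  28.84  91.61 -17.06] [ 276.  -492.8  240.2] [ -90.2   30.1 -158.9] [-0.3 -0.2 -1.2] 85.09455791722537
[[-0.807  0.467  0.362]
 [-0.312  0.184 -0.932]
 [-0.502 -0.865 -0.003]]
```

Request:
apply_moves(
  deltas=[
    {"x": 0, "y": 0, "z": -2, "wx": 1, "wy": 0, "wz": 0},
    {"x": 0, "y": 0, "z": -2, "wx": 1, "wy": 0, "wz": 0},
    {"x": 0, "y": 0, "z": -2, "wx": 1, "wy": 0, "wz": 0},
    {"x": 0, "y": 0, "z": -2, "wx": 1, "wy": 0, "wz": 0},
    {"x": 0, "y": 0, "z": -2, "wx": 0, "wy": 1, "wz": 0},
    {"x": 0, "y": 0, "z": 0, "wx": 0, "wy": 1, "wz": 0},
    {"x": 0, "y": 0, "z": 0, "wx": 0, "wy": 0, "wz": 0},
  ],
)

```text
time_s: 2.7
position: [249.9, -398.4, 227.2]
eef_rot: [-75.8, 32.8, -169.9]
force: [0.7, -0.0, 0.3]
finger_gap: 85.3
```

```bash
python3 log.py
```

```text
2.7 [-90.97 -33.62 127.74  35.06  78.61 -11.78] [ 249.9 -398.4  227.2] [ -75.8   32.8 -169.9] [ 0.7 -0.   0.3] 85.3363304573624
[[-0.827  0.561  0.039]
 [-0.148 -0.149 -0.978]
 [-0.542 -0.814  0.206]]
```

Request:
apply_moves(
  deltas=[
    {"x": -2, "y": -1, "z": 0, "wx": -1, "wy": 0, "wz": 0},
    {"x": -2, "y": -1, "z": 0, "wx": -1, "wy": 0, "wz": 0},
    {"x": -2, "y": -1, "z": 0, "wx": -1, "wy": 0, "wz": 0},
    {"x": -2, "y": -1, "z": 0, "wx": -1, "wy": 0, "wz": 0},
    {"x": 0, "y": -2, "z": 0, "wx": 0, "wy": 0, "wz": 1},
    {"x": 0, "y": -2, "z": 0, "wx": 0, "wy": 0, "wz": 1},
    {"x": 0, "y": 0, "z": 0, "wx": 0, "wy": 0, "wz": 0},
  ],
)

```text
time_s: 3.4
position: [270.9, -395.7, 336.1]
eef_rot: [-96.6, 42.9, -171.2]
force: [0.1, -0.6, -0.2]
finger_gap: 85.2
```

```bash
python3 log.py
```

```text
3.4 [-92.15 -12.18 103.82  41.19 102.76  -9.35] [ 270.9 -395.7  336.1] [ -96.6   42.9 -171.2] [ 0.1 -0.6 -0.2] 85.16912793104642
[[-0.724  0.651  0.23 ]
 [-0.112  0.218 -0.97 ]
 [-0.681 -0.727 -0.085]]
```

```bash
cat > kin.py <<'E'
import numpy as np, json
from scipy.spatial.transform import Rotation as R
from scipy.optimize import least_squares
Ey=lambda a:R.from_euler('y',a,degrees=True).as_matrix()
Ez=lambda a:R.from_euler('z',a,degrees=True).as_matrix()
def fk(q,p,pts=False):
    a1,d1,L2,a3,L3,lat,d6=p
    A=Ez(q[0]); B=A@Ey(q[1]); C=B@Ey(q[2]); D=C@Ez(q[3])@Ey(q[4]); T=D@Ez(q[5])
    s=A@[a1,0,d1]; e=s+B@[0,lat,L2]; w=e+C@[a3,0,L3]; t=w+T@[0,0,d6]
    return (T,[s,e,w,t]) if pts else (T,t)
L=[json.loads(l) for l in open("log.txt")]
L0=[[-73.5318,7.51673,85.3307,0,87.2602,-4.894],[218.415,-558.239,230.214],[-90.107,0.01,-158.638]]
D=[L0]+L
def res(p): return np.concatenate([fk(q,p)[1]-x for q,x,_ in D])
P=least_squares(res,[0,300,400,0,400,50,200],x_scale=100)
p=P.x
q,x,e=D[0]
K=fk(q,p)[0].T@R.from_euler('xyz',e,degrees=True).as_matrix()
if __name__=="__main__":
    print(np.round(p,1),np.round(P.fun,1)); print(np.round(K,3))
    for q,x,e in D: print(R.from_matrix(fk(q,p)[0]@K@R.from_euler('xyz',e,degrees=True).as_matrix().T).magnitude()*57.3)
E
python3 kin.py
```

```text
[ -0.  318.1 369.1  61.6 553.4  51.2 364.8] [-0.  0.  0.  0. -0. -0.  0.  0. -0. -0. -0. -0.]
[[ 0. -0. -1.]
 [-1.  0. -0.]
 [ 0.  1. -0.]]
1.803625822224541e-15
0.0008729475725710531
0.0008729475725629906
0.0008729475725701006
```

```bash
cat > plan.py <<'E'
from kin import *
lo=np.array([-169.43,-51.17,1.28,-76.62,0,-152.29]);hi=np.array([169.43,129.36,143.12,256.62,156.53,152.29])
def ik(T,t,seeds):
    best=None
    for s in seeds:
        def f(q):
            A,x=fk(q,p); return np.r_[(x-t)/10,(R.from_matrix(A@K@T.T)).as_rotvec()*10]
        r=least_squares(f,np.clip(s,lo+1,hi-1),bounds=(lo,hi))
        if r.cost<1e-3 and (best is None or np.min(np.r_[r.x-lo,hi-r.x])>best[0]): best=(np.min(np.r_[r.x-lo,hi-r.x]),r.x)
    return best
def tool(al,th,phi,s):
    # y: azimuth al, th below horizontal; jaws horizontal; s=+-1 flips; then roll phi about y
    a,t=np.radians([al,th]); y=np.array([np.cos(a)*np.cos(t),np.sin(a)*np.cos(t),-np.sin(t)])
    z=s*np.array([-np.sin(a),np.cos(a),0]); x=np.cross(y,z)
    return np.c_[x,y,z]@Ey(phi)
seeds=[np.array(D[-1][0]),np.array([-60,10,100,80,90,0.]),np.array([-30,10,100,80,90,-60.])]
if __name__=="__main__":
    print("cup")
    for s in(1,-1):
      for al in(-15,0,15,30,45):
        for th in(25,35):
            T=tool(al,th,0,s); g=np.array([441,-302.5,31.]); b=ik(T,g+18.7*T[:,1],seeds)
            if b: print(s,al,th,round(b[0],1),np.round(b[1]),np.round(fk(b[1],p,1)[1][1:3]).tolist())
    print("pour")
    for s in(1,-1):
      for al in(0,20,40,60,80,100):
        for th in(0,15):
         for phi in(-113,113):
            T=tool(al,th,phi,s); g=np.array([455,109,130.]); b=ik(T,g+18.7*T[:,1],seeds)
            if b: print(s,al,th,phi,round(b[0],1),np.round(b[1]),np.round(fk(b[1],p,1)[1][1:3]).tolist(),"mouth",np.round((tool(al,th,phi,s)@tool(al,25,0,s).T)[:,2],2))
E
python3 plan.py
```

```text
cup
1 0 25 8.0 [-76.  13. 135.  87.  62. 126.] [[69.0, -66.0, 678.0], [127.0, -302.0, 177.0]]
1 0 35 7.3 [-71.   3. 136.  77.  53. 142.] [[55.0, -2.0, 687.0], [157.0, -302.0, 230.0]]
1 15 25 19.7 [-77.  21. 123.  73.  71. 128.] [[79.0, -118.0, 663.0], [138.0, -384.0, 177.0]]
1 15 35 13.4 [-73.  12. 125.  66.  64. 139.] [[72.0, -61.0, 679.0], [167.0, -376.0, 230.0]]
1 30 25 23.5 [-76.  29. 111.  62.  80. 129.] [[94.0, -161.0, 641.0], [169.0, -459.0, 177.0]]
1 30 35 16.0 [-72.  21. 114.  56.  74. 136.] [[89.0, -111.0, 663.0], [195.0, -444.0, 230.0]]
1 45 25 23.7 [-72.  37.  99.  54.  90. 129.] [[115.0, -195.0, 614.0], [219.0, -524.0, 177.0]]
1 45 35 18.8 [-70.  29. 102.  49.  83. 133.] [[110.0, -151.0, 641.0], [241.0, -503.0, 230.0]]
-1 0 25 8.0 [-76.  13. 135.  87.  62. -54.] [[69.0, -66.0, 678.0], [127.0, -303.0, 177.0]]
-1 0 35 7.3 [-71.   3. 136.  77.  53. -38.] [[55.0, -2.0, 687.0], [157.0, -303.0, 230.0]]
-1 15 25 19.7 [-77.  21. 123.  73.  71. -52.] [[79.0, -118.0, 663.0], [138.0, -384.0, 177.0]]
-1 15 35 18.1 [-73.  12. 125.  66.  64. -41.] [[72.0, -61.0, 679.0], [167.0, -376.0
[... 1942 characters left out ...]
96.  48.] [[146.0, -65.0, 655.0], [282.0, -191.0, 130.0]] mouth [ 0.51 -0.78 -0.35]
-1 60 15 113 7.5 [-41.   5. 136.  72.  85.  62.] [[57.0, 18.0, 686.0], [288.0, -181.0, 220.0]] mouth [ 0.47 -0.85 -0.23]
-1 80 0 113 29.7 [-37.  33. 113.  67. 104.  53.] [[193.0, -81.0, 626.0], [395.0, -232.0, 130.0]] mouth [ 0.75 -0.56 -0.35]
-1 80 15 113 24.9 [-35.  19. 118.  61.  95.  61.] [[127.0, -28.0, 667.0], [397.0, -220.0, 220.0]] mouth [ 0.73 -0.64 -0.23]
-1 100 0 113 42.1 [-29.  42.  97.  58. 114.  56.] [[242.0, -78.0, 590.0], [515.0, -232.0, 130.0]] mouth [ 0.89 -0.27 -0.35]
-1 100 15 113 41.4 [-28.  30. 102.  52. 106.  60.] [[189.0, -44.0, 636.0], [513.0, -220.0, 220.0]] mouth [ 0.91 -0.35 -0.23]
```

```bash
cat > go.py <<'E'
from plan import *
def rows(T,t,n=None,cur=None):
    """constant per-row (shift cm, turn /5deg) taking current pose to T,t"""
    from bench import arm
    s=arm.sense(); T0=R.from_euler('xyz',s["eef_rot"],degrees=True).as_matrix() if cur is None else cur[0]
    t0=np.array(s["position"]) if cur is None else cur[1]
    rv=R.from_matrix(T0.T@T).as_rotvec()*180/np.pi/5
    d=np.linalg.norm(t-t0)/10
    n=n or int(np.ceil(max(np.abs(rv).max(),d/3.5))); w=rv/n
    S=sum(T0@R.from_rotvec(np.radians(5*w*k)).as_matrix() for k in range(n))
    v=np.linalg.solve(S,t-t0)/10
    print("n",n,"xyz",np.round(v,2),"w",np.round(w,2))
    # path joints
    q=np.array(s["q"]) if cur is None else cur[2]
    for k in range(1,n+1):
        Tk=T0@R.from_rotvec(np.radians(5*w*k)).as_matrix(); tk=t0+sum(T0@R.from_rotvec(np.radians(5*w*j)).as_matrix() for j in range(k))@(v*10)
        b=ik(Tk,tk,[q]); 
        if b is None: print("FAIL",k); break
        if k%4==0 or k==n: print(k,np.round(b[1]),np.round(tk),np.round(fk(b[1],p,1)[1][2]),"dq",np.round(np.abs(b[1]-q).max()))
        q=b[1]
    return T,t,q
E
python3 - <<'E'
from go import *
for al,th in((-5,22),(-5,27),(-5,32),(3,27)):
  for back in(0,130):
    T=tool(al,th,0,-1); g=np.array([441,-302.5,33.]); b=ik(T,g+(18.7-back)*T[:,1],seeds)
    print(al,th,back,b and (round(b[0],1),np.round(b[1])))
T=tool(0,27,0,-1); c=rows(T,np.array([441,-302.5,33.])+(18.7-130)*T[:,1])
E
```

```text
-5 22 0 (np.float64(5.0), array([-76.,  13., 138.,  96.,  62., -59.]))
-5 22 130 None
-5 27 0 (np.float64(4.0), array([-74.,   7., 139.,  91.,  56., -51.]))
-5 27 130 None
-5 32 0 (np.float64(3.7), array([-71.,   2., 139.,  85.,  51., -43.]))
-5 32 130 None
3 27 0 (np.float64(9.8), array([-76.,  12., 133.,  82.,  62., -51.]))
3 27 130 (np.float64(4.1), array([-96.,  -4., 139.,  65.,  77., -45.]))
n 8 xyz [ 1.88  2.81 -0.93] w [0.34 0.1  0.51]
4 [-97. -19. 128.  50.  90. -22.] [ 292. -346.  207.] [   4. -387.  427.] dq 5.0
8 [-97.  -8. 143.  66.  76. -43.] [ 342. -302.   84.] [  17. -303.  249.] dq 7.0
```

```bash
python3 - <<'E'
from go import *
T=tool(-2,28,0,-1); g=np.array([441,-302.5,34.])
c=rows(T,g+18.7*T[:,1]+[-5,0,130]); 
c=rows(T,g+18.7*T[:,1],cur=c,n=5); print(T.round(3))
E
```

```text
n 8 xyz [ 0.29  3.33 -0.8 ] w [0.38 0.14 0.49]
4 [-88. -22. 127.  52.  85. -12.] [ 351. -342.  239.] [  64. -378.  461.] dq 5.0
8 [-75. -20. 141.  72.  62. -22.] [ 453. -303.  155.] [ 131. -292.  326.] dq 7.0
n 5 xyz [ 2.25  1.31 -0.  ] w [0. 0. 0.]
4 [-74.   2. 139.  84.  58. -44.] [ 457. -303.   51.] [ 135. -292.  222.] dq 6.0
5 [-74.   8. 137.  87.  57. -49.] [ 458. -303.   25.] [ 136. -292.  196.] dq 6.0
[[-0.469  0.882 -0.035]
 [ 0.016 -0.031 -0.999]
 [-0.883 -0.469  0.   ]]
```

Request:
apply_moves(
  deltas=[
    {"x": 0.23, "y": 2.66, "z": -0.64, "wx": 0.3, "wy": 0.11, "wz": 0.39},
    {"x": 0.23, "y": 2.66, "z": -0.64, "wx": 0.3, "wy": 0.11, "wz": 0.39},
    {"x": 0.23, "y": 2.66, "z": -0.64, "wx": 0.3, "wy": 0.11, "wz": 0.39},
    {"x": 0.23, "y": 2.66, "z": -0.64, "wx": 0.3, "wy": 0.11, "wz": 0.39},
    {"x": 0.23, "y": 2.66, "z": -0.64, "wx": 0.3, "wy": 0.11, "wz": 0.39},
    {"x": 0.23, "y": 2.66, "z": -0.64, "wx": 0.3, "wy": 0.11, "wz": 0.39},
    {"x": 0.23, "y": 2.66, "z": -0.64, "wx": 0.3, "wy": 0.11, "wz": 0.39},
    {"x": 0.23, "y": 2.66, "z": -0.64, "wx": 0.3, "wy": 0.11, "wz": 0.39},
    {"x": 0.23, "y": 2.66, "z": -0.64, "wx": 0.3, "wy": 0.11, "wz": 0.39},
    {"x": 0.23, "y": 2.66, "z": -0.64, "wx": 0.3, "wy": 0.11, "wz": 0.39},
    {"x": 0, "y": 0, "z": 0, "wx": 0, "wy": 0, "wz": 0},
  ],
)

```text
time_s: 4.5
position: [455.6, -297.7, 152.0]
eef_rot: [-90.8, 61.8, 177.7]
force: [-0.5, 1.0, -0.4]
finger_gap: 84.9
```

```bash
python3 - <<'E'
from go import *
from h import *
im=snap("wrist","w1"); snap("top")
find("cup","wrist");find("cup_rim","wrist"); find("cup","top"); find("cup_rim","top")
T=tool(-2,28,0,-1); g=np.array([441,-302.5,34.])
s=arm.sense(); print(s["position"],s["eef_rot"],s["q"])
c=rows(T,g+18.7*T[:,1],n=6)
cal=viewer.calibration("wrist"); print(w2px(cal,[441,-302.5,56]),w2px(cal,g))
E
```

```text
cup wrist tip_of 0.94 [ 421.2 -443.4    4.5] [505. 397.]
cup wrist tip_of 0.9 [ 614.8 -446.     6. ] [437. 216.]
cup_rim wrist tip_of 0.74 [ 616.4 -443.5   66.8] [447. 179.]
cup_rim wrist tip_of 0.59 [ 436.3 -297.8   62.3] [320. 359.]
cup top tip_of 0.89 [ 395.4 -531.4    2.6] [472. 254.]
cup top tip_of 0.84 [ 421.7 -442.1   -0.6] [444. 246.]
cup top tip_of 0.7 [ 327.5 -378.1   -1.3] [425. 275.]
cup top tip_of 0.69 [ 617.1 -442.5   -1.2] [441. 188.]
cup_rim top tip_of 0.69 [ 421.  -439.2   56.1] [448. 245.]
cup_rim top tip_of 0.65 [ 614.8 -440.8   58.7] [446. 184.]
cup_rim top tip_of 0.64 [ 328.6 -379.6   52.4] [430. 274.]
cup_rim top tip_of 0.55 [ 394.8 -531.3   59.2] [479. 253.]
[ 454.62895913 -303.38202334  157.3676268 ] [-89.99964732  62.0351173  178.1544664 ] [-74.81241858 -19.97400628 140.81118734  72.2691233   62.44991327
 -22.18661665]
n 6 xyz [ 1.92  1.08 -0.01] w [ 0.  0. -0.]
4 [-74.  -2. 139.  81.  58. -40.] [ 457. -303.   69.] [ 135. -292.  240.] dq 5.0
6 [-74.   8. 137.  87.  57. -49.] [ 458. -303.   25.] [ 136. -292.  196.] dq 5.0
[324. 354.] [324. 364.]
```

View pics/w1.png

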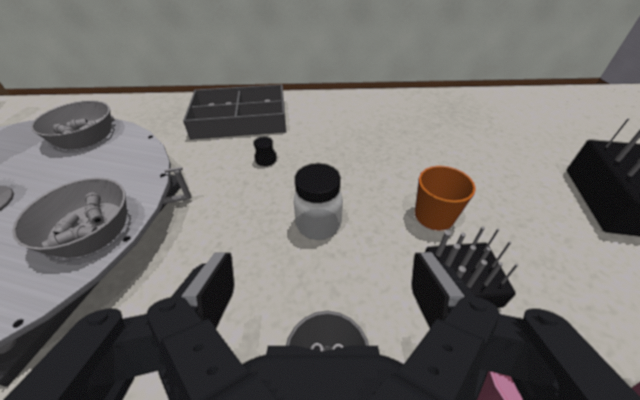

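The wrist view shows the grey cup with its sleeves at (327,345), centred between the open fingers at about x=322. I'll descend.

Request:
apply_moves(
  deltas=[
    {"x": 1.92, "y": 1.08, "z": 0, "wx": 0, "wy": 0, "wz": 0},
    {"x": 1.92, "y": 1.08, "z": 0, "wx": 0, "wy": 0, "wz": 0},
    {"x": 1.92, "y": 1.08, "z": 0, "wx": 0, "wy": 0, "wz": 0},
    {"x": 1.92, "y": 1.08, "z": 0, "wx": 0, "wy": 0, "wz": 0},
    {"x": 1.92, "y": 1.08, "z": 0, "wx": 0, "wy": 0, "wz": 0},
    {"x": 1.92, "y": 1.08, "z": 0, "wx": 0, "wy": 0, "wz": 0},
    {"x": 0, "y": 0, "z": 0, "wx": 0, "wy": 0, "wz": 0},
    {"x": 0, "y": 0, "z": 0, "wx": 0, "wy": 0, "wz": 0},
  ],
)

```text
time_s: 5.6
position: [457.8, -302.4, 24.3]
eef_rot: [-90.4, 62.0, 177.7]
force: [-0.2, -0.8, 0.4]
finger_gap: 85.6
```

Request:
apply_moves(
  deltas=[
    {"x": 0, "y": 0, "z": 0, "wx": 0, "wy": 0, "wz": 0},
    {"x": 0, "y": 0, "z": 0, "wx": 0, "wy": 0, "wz": 0},
    {"x": 0, "y": 0, "z": 0, "wx": 0, "wy": 0, "wz": 0},
    {"x": 0, "y": 0, "z": 0, "wx": 0, "wy": 0, "wz": 0},
    {"x": 0, "y": 0, "z": 0, "wx": 0, "wy": 0, "wz": 0},
    {"x": 0, "y": 0, "z": 0, "wx": 0, "wy": 0, "wz": 0},
    {"x": 0, "y": 0, "z": 0, "wx": 0, "wy": 0, "wz": 0},
    {"x": 0, "y": 0, "z": 0, "wx": 0, "wy": 0, "wz": 0},
    {"x": 0, "y": 0, "z": 0, "wx": 0, "wy": 0, "wz": 0},
    {"x": 0, "y": 0, "z": 0, "wx": 0, "wy": 0, "wz": 0},
  ],
  claw=255,
)

```text
time_s: 6.6
position: [458.4, -303.0, 25.8]
eef_rot: [-90.0, 62.2, 178.2]
force: [-2.7, 0.9, 6.9]
finger_gap: 56.6
```

```bash
python3 log.py
```

```text
6.6 [-74.2    7.76 137.03  86.59  57.59 -49.39] [ 458.4 -303.    25.8] [-90.   62.2 178.2] [-2.7  0.9  6.9] 56.64643949877387
[[-0.467  0.884 -0.032]
 [ 0.015 -0.028 -0.999]
 [-0.884 -0.467  0.   ]]
```

Request:
apply_moves(
  deltas=[
    {"x": -1.3, "y": -0.7, "z": 0, "wx": 0, "wy": 0, "wz": 0},
    {"x": -2.65, "y": -1.4, "z": 0, "wx": 0, "wy": 0, "wz": 0},
    {"x": -2.65, "y": -1.4, "z": 0, "wx": 0, "wy": 0, "wz": 0},
    {"x": -2.65, "y": -1.4, "z": 0, "wx": 0, "wy": 0, "wz": 0},
    {"x": -2.65, "y": -1.4, "z": 0, "wx": 0, "wy": 0, "wz": 0},
    {"x": 0, "y": 0, "z": 0, "wx": 0, "wy": 0, "wz": 0},
    {"x": 0, "y": 0, "z": 0, "wx": 0, "wy": 0, "wz": 0},
  ],
)

```text
time_s: 7.3
position: [458.1, -302.5, 159.5]
eef_rot: [-89.9, 62.1, 178.3]
force: [-0.4, -0.9, -2.3]
finger_gap: 56.4
```

```bash
python3 - <<'E'
from go import *
from h import *
snap("scene"); snap("top"); find("cup","scene"); find("dish","scene");find("dish","scene","spot_in"); find("knob_grip","top"); find("dish","top")
s=arm.sense(); print(s["position"],s["eef_rot"],s["q"],s["force"],s["finger_gap"])
Tp=tool(-2,28,0,-1); zc=Tp.T[:,2]
dish=np.array([469.3,109.3,52])
for al in(80,95,110):
  for th in(0,8):
   for phi in(110,116,122):
    T=tool(al,th,phi,-1); m=T@zc; tilt=np.degrees(np.arccos(m[2]))
    h=m[:2]/np.linalg.norm(m[:2]); dn=np.array([0,0,-1.])+m*m[2]; dn/=np.linalg.norm(dn)
    lip=22*m+31*dn
    c=[(T@np.array([x,y,z]))[2] for x in(-11,11) for y in(-54,19) for z in(-43,43)]
    b=np.array([min((T@np.array([x,y,z]))[2] for x in(-38,38) for y in(-54,) for z in(-43,43))])
    print(al,th,phi,"tilt",round(tilt),"m",m.round(2),"lip",lip.round(),"fing",round(min(c)),b.round(), "lip in tool",(T.T@lip).round())
E
```

```text
cup scene tip_of 0.98 [ 424.5 -439.9    1.3] [193. 286.]
cup scene tip_of 0.92 [ 616.2 -440.4   -4.1] [252. 323.]
cup scene tip_of 0.9 [ 333.9 -377.9    0.7] [188. 258.]
cup scene tip_of 0.63 [ 399.5 -534.5   -1.1] [154. 306.]
dish scene tip_of 0.79 [471.3 107.9  48.7] [339. 179.]
dish scene spot_in 0.93 [625.5  48.7  49.1] [372. 204.]
dish scene spot_in 0.7 [612.5  52.7 122.4] [370. 180.]
knob_grip top tip_of 0.54 [604.9  64.8 114.9] [287. 182.]
dish top tip_of 0.56 [468.8 106.9  53.2] [274. 228.]
dish top tip_of 0.26 [ 440.8 -300.7  188.5] [413. 233.]
[ 457.85708084 -301.5099563   157.19261907] [-90.64656261  61.97631169 177.58565585] [-74.18143839 -19.87289178 140.72005575  72.38996015  62.04347204
 -21.68782397] [-0.91897724 -0.22798818 -2.23892196] 56.789944174219904
80 0 110 tilt 108 m [ 0.74 -0.61 -0.3 ] lip [  9.  -7. -36.] fing -44 [-53.] lip in tool [-22.  -6.  31.]
80 0 116 tilt 113 m [ 0.7  -0.6  -0.39] lip [  6.  -5. -37.] fing -43 [-55.] lip in tool [-23.  -4.  30.]
80 0 122 tilt 118 m [ 0.66 -0.59 -0.47] lip [  4.  -3. -38.] fing -42 [-57.] lip in tool [-24.  -3.  30.]
[... 896 characters left out ...]
7.  -4. -37.] fing -45 [-49.] lip in tool [-25.   1.  28.]
110 0 110 tilt 108 m [ 0.94 -0.16 -0.3 ] lip [ 11.  -2. -36.] fing -44 [-53.] lip in tool [-22.  -6.  31.]
110 0 116 tilt 113 m [ 0.91 -0.17 -0.39] lip [  8.  -2. -37.] fing -43 [-55.] lip in tool [-23.  -4.  30.]
110 0 122 tilt 118 m [ 0.86 -0.19 -0.47] lip [  5.  -1. -38.] fing -42 [-57.] lip in tool [-24.  -3.  30.]
110 8 110 tilt 104 m [ 0.95 -0.19 -0.23] lip [ 14.  -3. -35.] fing -46 [-45.] lip in tool [-24.  -2.  30.]
110 8 116 tilt 109 m [ 0.92 -0.22 -0.32] lip [ 11.  -3. -36.] fing -46 [-47.] lip in tool [-24.  -1.  29.]
110 8 122 tilt 113 m [ 0.88 -0.24 -0.4 ] lip [  8.  -2. -37.] fing -45 [-49.] lip in tool [-25.   1.  28.]
```

```bash
cat >> go.py <<'E'
zc=tool(-2,28,0,-1).T[:,2]
def tl(T): return round(float(np.degrees(np.arccos((T@zc)[2]))))
E
python3 - <<'E'
from go import *
def G(al,th,phi,g): T=tool(al,th,phi,-1); return T,np.array(g)+18.7*T[:,1]
T,t=G(45,28,0,[455,-120,215.]); c=rows(T,t); print(tl(T))
T,t=G(95,20,35,[448,112,190.]); c=rows(T,t,cur=c); print(tl(T))
T,t=G(95,8,70,[448,117,155.]); c=rows(T,t,cur=c); print(tl(T))
T,t=G(95,4,117,[450,117,138.]); c=rows(T,t,cur=c,n=12); print(tl(T))
E
```

```text
n 9 xyz [-0.86  0.47 -2.06] w [-0.92 -0.49 -0.  ]
4 [-69. -14. 133.  66.  75. -26.] [ 482. -217.  179.] [ 177. -322.  350.] dq 3.0
8 [-63. -10. 127.  59.  88. -30.] [ 474. -129.  201.] [ 226. -336.  372.] dq 3.0
9 [-62.  -9. 126.  58.  91. -31.] [ 467. -108.  206.] [ 239. -336.  377.] dq 3.0go.py:23: RuntimeWarning: invalid value encountered in arccos
  def tl(T): return round(float(np.degrees(np.arccos((T@zc)[2]))))
Traceback (most recent call last):
  File "go.py", line 23, in tl
    def tl(T): return round(float(np.degrees(np.arccos((T@zc)[2]))))
                      ~~~~~^^^^^^^^^^^^^^^^^^^^^^^^^^^^^^^^^^^^^^^^^
ValueError: cannot convert float NaN to integer
```

```bash
sed -i 's/(T@zc)\[2\]/min(1,(T@zc)[2])/' go.py
python3 - <<'E'
from go import *
def G(al,th,phi,g): T=tool(al,th,phi,-1); return T,np.array(g)+18.7*T[:,1]
T,t=G(45,28,0,[455,-120,215.]); c=rows(T,t,n=11)
T,t=G(95,20,35,[448,112,190.]); c=rows(T,t,cur=c,n=12); print(tl(T))
T,t=G(95,8,70,[448,117,155.]); c=rows(T,t,cur=c); print(tl(T))
T,t=G(95,4,117,[450,117,138.]); c=rows(T,t,cur=c,n=12); print(tl(T))
E
```

```text
n 11 xyz [-0.71  0.39 -1.68] w [-0.75 -0.4  -0.  ]
4 [-70. -15. 134.  67.  73. -25.] [ 480. -233.  175.] [ 169. -318.  346.] dq 3.0
8 [-66. -11. 129.  62.  83. -28.] [ 480. -161.  193.] [ 208. -333.  364.] dq 3.0
11 [-62.  -9. 126.  58.  91. -31.] [ 467. -108.  206.] [ 239. -336.  377.] dq 2.0
n 12 xyz [-0.37  1.71 -1.05] w [-0.76  0.21 -0.11]
4 [-50.  -0. 119.  54.  94. -24.] [478. -29. 189.] [ 329. -314.  364.] dq 3.0
8 [-39.   8. 114.  53.  98. -17.] [470.  52. 181.] [ 410. -272.  339.] dq 3.0
12 [-30.  16. 109.  53. 104. -11.] [446. 130. 184.] [ 476. -212.  308.] dq 2.0
33
n 7 xyz [0.26 0.2  0.32] w [-0.28  1.    0.21]
4 [-30.  24. 106.  55. 107.   5.] [449. 132. 166.] [ 485. -221.  248.] dq 4.0
7 [-31.  29. 106.  58. 108.  17.] [446. 135. 152.] [ 478. -224.  203.] dq 4.0
69
n 12 xyz [-0.02  0.01  0.13] w [-0.07  0.78 -0.  ]
4 [-31.  31. 105.  58. 109.  32.] [448. 136. 147.] [ 482. -225.  190.] dq 4.0
8 [-31.  33. 104.  58. 109.  47.] [449. 136. 142.] [ 483. -226.  176.] dq 4.0
12 [-31.  35. 104.  59. 109.  61.] [448. 136. 137.] [ 480. -227.  162.] dq 4.0
112
```

Request:
apply_moves(
  deltas=[
    {"x": -0.71, "y": 0.39, "z": -1.68, "wx": -0.75, "wy": -0.4, "wz": 0},
    {"x": -0.71, "y": 0.39, "z": -1.68, "wx": -0.75, "wy": -0.4, "wz": 0},
    {"x": -0.71, "y": 0.39, "z": -1.68, "wx": -0.75, "wy": -0.4, "wz": 0},
    {"x": -0.71, "y": 0.39, "z": -1.68, "wx": -0.75, "wy": -0.4, "wz": 0},
    {"x": -0.71, "y": 0.39, "z": -1.68, "wx": -0.75, "wy": -0.4, "wz": 0},
    {"x": -0.71, "y": 0.39, "z": -1.68, "wx": -0.75, "wy": -0.4, "wz": 0},
    {"x": -0.71, "y": 0.39, "z": -1.68, "wx": -0.75, "wy": -0.4, "wz": 0},
    {"x": -0.71, "y": 0.39, "z": -1.68, "wx": -0.75, "wy": -0.4, "wz": 0},
    {"x": -0.71, "y": 0.39, "z": -1.68, "wx": -0.75, "wy": -0.4, "wz": 0},
    {"x": -0.71, "y": 0.39, "z": -1.68, "wx": -0.75, "wy": -0.4, "wz": 0},
    {"x": -0.71, "y": 0.39, "z": -1.68, "wx": -0.75, "wy": -0.4, "wz": 0},
    {"x": 0, "y": 0, "z": 0, "wx": 0, "wy": 0, "wz": 0},
  ],
)

```text
time_s: 8.85
position: [466.8, -107.9, 207.7]
eef_rot: [-90.2, 62.1, -135.1]
force: [0.2, 0.4, -2.2]
finger_gap: 56.4
```

Request:
apply_moves(
  deltas=[
    {"x": -0.37, "y": 1.71, "z": -1.05, "wx": -0.76, "wy": 0.21, "wz": -0.11},
    {"x": -0.37, "y": 1.71, "z": -1.05, "wx": -0.76, "wy": 0.21, "wz": -0.11},
    {"x": -0.37, "y": 1.71, "z": -1.05, "wx": -0.76, "wy": 0.21, "wz": -0.11},
    {"x": -0.37, "y": 1.71, "z": -1.05, "wx": -0.76, "wy": 0.21, "wz": -0.11},
    {"x": -0.37, "y": 1.71, "z": -1.05, "wx": -0.76, "wy": 0.21, "wz": -0.11},
    {"x": -0.37, "y": 1.71, "z": -1.05, "wx": -0.76, "wy": 0.21, "wz": -0.11},
    {"x": -0.37, "y": 1.71, "z": -1.05, "wx": -0.76, "wy": 0.21, "wz": -0.11},
    {"x": -0.37, "y": 1.71, "z": -1.05, "wx": -0.76, "wy": 0.21, "wz": -0.11},
    {"x": -0.37, "y": 1.71, "z": -1.05, "wx": -0.76, "wy": 0.21, "wz": -0.11},
    {"x": -0.37, "y": 1.71, "z": -1.05, "wx": -0.76, "wy": 0.21, "wz": -0.11},
    {"x": -0.37, "y": 1.71, "z": -1.05, "wx": -0.76, "wy": 0.21, "wz": -0.11},
    {"x": -0.37, "y": 1.71, "z": -1.05, "wx": -0.76, "wy": 0.21, "wz": -0.11},
  ],
)

```text
time_s: 10.05
position: [447.8, 129.4, 185.1]
eef_rot: [-147.6, 50.4, -149.1]
force: [0.5, 0.4, -2.4]
finger_gap: 56.6
```

```bash
python3 - <<'E'
from go import *
from h import *
s=arm.sense(); print(s["time_s"],s["position"],s["eef_rot"],s["force"],s["finger_gap"])
im=snap("wrist","w2"); find("dish","wrist"); find("knob","wrist"); find("cup_rim","wrist")
cal=viewer.calibration("wrist"); print(w2px(cal,[469.5,108.3,52]))
def G(al,th,phi,g): T=tool(al,th,phi,-1); return T,np.array(g)+18.7*T[:,1]
T,t=G(95,8,70,[448,117,155.]); c=rows(T,t,n=8); print(tl(T))
T,t=G(95,4,117,[450,117,138.]); c=rows(T,t,cur=c,n=12); print(tl(T))
E
```

```text
10.05 [447.81035436 129.42730357 185.13874123] [-147.63238366   50.41767088 -149.14299088] [ 0.5081878   0.35518149 -2.43592333] 56.58514924872337
dish wrist tip_of 0.67 [470.3 113.7  50.3] [460. 367.]
dish wrist tip_of 0.23 [4.006e+02 4.191e+02 2.000e-01] [339. 202.]
cup_rim wrist tip_of 0.65 [458.7 112.2 211.5] [317. 245.]
[457. 371.]
n 8 xyz [0.25 0.18 0.29] w [-0.25  0.87  0.18]
4 [-30.  23. 107.  55. 106.   3.] [449. 132. 168.] [ 485. -221.  257.] dq 3.0
8 [-31.  29. 106.  58. 108.  17.] [446. 135. 152.] [ 478. -224.  203.] dq 3.0
69
n 12 xyz [-0.02  0.01  0.13] w [-0.07  0.78 -0.  ]
4 [-31.  31. 105.  58. 109.  32.] [448. 136. 147.] [ 482. -225.  190.] dq 4.0
8 [-31.  33. 104.  58. 109.  47.] [449. 136. 142.] [ 483. -226.  176.] dq 4.0
12 [-31.  35. 104.  59. 109.  61.] [448. 136. 137.] [ 480. -227.  162.] dq 4.0
112
```

View pics/w2.png

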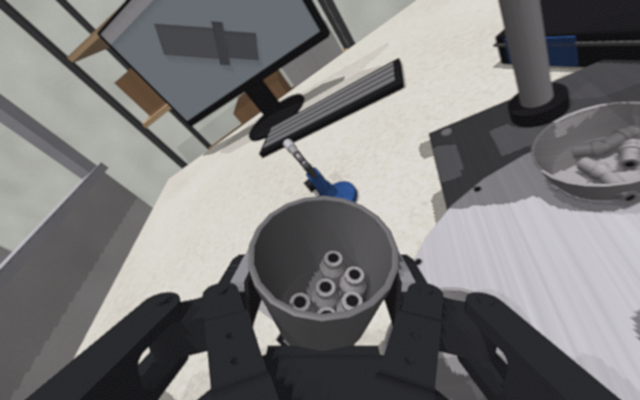

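The cup is held with its sleeves inside (325,285). The empty dish's rim shows at about (460,300), below right and hidden by the finger, which agrees with my estimate. Next I pre-tilt to 69°, then pour.

Request:
apply_moves(
  deltas=[
    {"x": 0.25, "y": 0.18, "z": 0.29, "wx": -0.25, "wy": 0.87, "wz": 0.18},
    {"x": 0.25, "y": 0.18, "z": 0.29, "wx": -0.25, "wy": 0.87, "wz": 0.18},
    {"x": 0.25, "y": 0.18, "z": 0.29, "wx": -0.25, "wy": 0.87, "wz": 0.18},
    {"x": 0.25, "y": 0.18, "z": 0.29, "wx": -0.25, "wy": 0.87, "wz": 0.18},
    {"x": 0.25, "y": 0.18, "z": 0.29, "wx": -0.25, "wy": 0.87, "wz": 0.18},
    {"x": 0.25, "y": 0.18, "z": 0.29, "wx": -0.25, "wy": 0.87, "wz": 0.18},
    {"x": 0.25, "y": 0.18, "z": 0.29, "wx": -0.25, "wy": 0.87, "wz": 0.18},
    {"x": 0.25, "y": 0.18, "z": 0.29, "wx": -0.25, "wy": 0.87, "wz": 0.18},
    {"x": 0, "y": 0, "z": 0, "wx": 0, "wy": 0, "wz": 0},
  ],
)

```text
time_s: 11.15
position: [446.2, 134.5, 152.0]
eef_rot: [-171.7, 19.8, -172.1]
force: [0.6, 0.8, -2.4]
finger_gap: 56.6
```

```bash
python3 - <<'E'
from go import *
from h import *
s=arm.sense(); print(s["time_s"],s["position"],s["eef_rot"],s["force"],s["finger_gap"])
snap("top"); snap("scene"); find("dish","top"); find("dish","scene"); find("cup_rim","scene"); find("cup_rim","top")
def G(al,th,phi,g): T=tool(al,th,phi,-1); return T,np.array(g)+18.7*T[:,1]
T=R.from_euler('xyz',s["eef_rot"],degrees=True).as_matrix(); print("rim now",s["position"]-18.7*T[:,1]+22*T@zc)
T,t=G(95,4,117,[450,117,137.]); c=rows(T,t,n=20); print(tl(T))
E
```

```text
11.15 [446.20156344 134.48468901 152.00952287] [-171.66305872   19.81510204 -172.08312688] [ 0.59657171  0.77486768 -2.44370271] 56.59201488200296
dish top tip_of 0.74 [473.1 105.2  50.1] [275. 227.]
dish scene tip_of 0.62 [470.  110.9  50.2] [339. 178.]
cup_rim scene tip_of 0.91 [ 334.6 -381.4   55.9] [183. 242.]
cup_rim scene tip_of 0.77 [ 421.7 -433.4   55.2] [191. 267.]
cup_rim scene tip_of 0.76 [ 391.4 -530.6   55.5] [148. 285.]
cup_rim scene tip_of 0.61 [ 618.3 -440.7   54.5] [250. 305.]
cup_rim top tip_of 0.85 [ 392.  -535.7   56.9] [480. 254.]
cup_rim top tip_of 0.82 [ 616.8 -440.5   59.1] [446. 183.]
cup_rim top tip_of 0.68 [465.5 109.2 163.4] [269. 224.]
cup_rim top tip_of 0.67 [ 423.4 -438.6   56.5] [448. 244.]
rim now [466.84494915 108.35739322 162.55401163]
n 20 xyz [-0.01  0.01  0.09] w [-0.04  0.47 -0.  ]
4 [-31.  31. 105.  58. 108.  26.] [448. 135. 150.] [ 483. -225.  196.] dq 2.0
8 [-30.  32. 105.  58. 109.  35.] [449. 135. 147.] [ 484. -226.  187.] dq 2.0
12 [-31.  33. 104.  58. 109.  44.] [449. 135. 143.] [ 484. -226.  178.] dq 2.0
16 [-31.  34. 104.  59. 109.  52.] [449. 135. 139.] [ 483. -227.  169.] dq 2.0
20 [-31.  35. 104.  59. 109.  61.] [448. 136. 136.] [ 480. -227.  161.] dq 2.0
112
```

```bash
python3 - <<'E'
from go import *
def G(al,th,phi,g): T=tool(al,th,phi,-1); return T,np.array(g)+18.7*T[:,1]
T,t=G(95,6,88,[442,119,147.]); c=rows(T,t,n=8); print(tl(T))
T,t=G(95,4,120,[449,117,137.]); c=rows(T,t,n=11,cur=c); print(tl(T))
E
```

```text
n 8 xyz [0.1  0.05 0.08] w [-0.05  0.46  0.01]
4 [-31.  30. 106.  58. 108.  25.] [444. 136. 149.] [ 477. -225.  193.] dq 2.0
8 [-31.  31. 106.  58. 108.  33.] [440. 138. 145.] [ 472. -224.  183.] dq 2.0
85
n 11 xyz [-0.08 -0.02  0.07] w [-0.04  0.58 -0.01]
4 [-31.  33. 105.  58. 109.  44.] [444. 137. 142.] [ 476. -225.  176.] dq 3.0
8 [-31.  34. 104.  59. 109.  56.] [446. 136. 139.] [ 478. -226.  167.] dq 3.0
11 [-31.  35. 104.  59. 109.  64.] [447. 136. 136.] [ 479. -227.  161.] dq 3.0
114
```

Request:
apply_moves(
  deltas=[
    {"x": 0.1, "y": 0.05, "z": 0.08, "wx": -0.05, "wy": 0.46, "wz": 0.01},
    {"x": 0.1, "y": 0.05, "z": 0.08, "wx": -0.05, "wy": 0.46, "wz": 0.01},
    {"x": 0.1, "y": 0.05, "z": 0.08, "wx": -0.05, "wy": 0.46, "wz": 0.01},
    {"x": 0.1, "y": 0.05, "z": 0.08, "wx": -0.05, "wy": 0.46, "wz": 0.01},
    {"x": 0.1, "y": 0.05, "z": 0.08, "wx": -0.05, "wy": 0.46, "wz": 0.01},
    {"x": 0.1, "y": 0.05, "z": 0.08, "wx": -0.05, "wy": 0.46, "wz": 0.01},
    {"x": 0.1, "y": 0.05, "z": 0.08, "wx": -0.05, "wy": 0.46, "wz": 0.01},
    {"x": 0.1, "y": 0.05, "z": 0.08, "wx": -0.05, "wy": 0.46, "wz": 0.01},
    {"x": 0, "y": 0, "z": 0, "wx": 0, "wy": 0, "wz": 0},
    {"x": 0, "y": 0, "z": 0, "wx": 0, "wy": 0, "wz": 0},
  ],
)

```text
time_s: 12.45
position: [439.8, 137.5, 144.9]
eef_rot: [-174.1, 1.9, -174.6]
force: [0.3, -0.3, -1.3]
finger_gap: 56.7
```

Request:
apply_moves(
  deltas=[
    {"x": -0.08, "y": -0.02, "z": 0.07, "wx": -0.04, "wy": 0.58, "wz": -0.01},
    {"x": -0.08, "y": -0.02, "z": 0.07, "wx": -0.04, "wy": 0.58, "wz": -0.01},
    {"x": -0.08, "y": -0.02, "z": 0.07, "wx": -0.04, "wy": 0.58, "wz": -0.01},
    {"x": -0.08, "y": -0.02, "z": 0.07, "wx": -0.04, "wy": 0.58, "wz": -0.01},
    {"x": -0.08, "y": -0.02, "z": 0.07, "wx": -0.04, "wy": 0.58, "wz": -0.01},
    {"x": -0.08, "y": -0.02, "z": 0.07, "wx": -0.04, "wy": 0.58, "wz": -0.01},
    {"x": -0.08, "y": -0.02, "z": 0.07, "wx": -0.04, "wy": 0.58, "wz": -0.01},
    {"x": -0.08, "y": -0.02, "z": 0.07, "wx": -0.04, "wy": 0.58, "wz": -0.01},
    {"x": -0.08, "y": -0.02, "z": 0.07, "wx": -0.04, "wy": 0.58, "wz": -0.01},
    {"x": -0.08, "y": -0.02, "z": 0.07, "wx": -0.04, "wy": 0.58, "wz": -0.01},
    {"x": -0.08, "y": -0.02, "z": 0.07, "wx": -0.04, "wy": 0.58, "wz": -0.01},
  ],
)

```text
time_s: 13.55
position: [446.9, 135.1, 135.9]
eef_rot: [-175.8, -30.1, -176.9]
force: [0.7, 0.4, -1.3]
finger_gap: 56.8
```

Request:
apply_moves(
  deltas=[
    {"x": 0, "y": 0, "z": 0, "wx": 0, "wy": 0, "wz": 0},
    {"x": 0, "y": 0, "z": 0, "wx": 0, "wy": 0, "wz": 0},
    {"x": 0, "y": 0, "z": 0, "wx": 0, "wy": 0, "wz": 0},
    {"x": 0, "y": 0, "z": 0, "wx": 0, "wy": 0, "wz": 0},
    {"x": 0, "y": 0, "z": 0, "wx": 0, "wy": 0, "wz": 0},
    {"x": 0, "y": 0, "z": 0, "wx": 0, "wy": 0, "wz": 0},
    {"x": 0, "y": 0, "z": 0, "wx": 0, "wy": 0, "wz": 0},
    {"x": 0, "y": 0, "z": 0, "wx": 0, "wy": 0, "wz": 0},
    {"x": 0, "y": 0, "z": 0, "wx": 0, "wy": 0, "wz": 0},
    {"x": 0, "y": 0, "z": 0, "wx": 0, "wy": 0, "wz": 0},
    {"x": 0, "y": 0, "z": 0, "wx": 0, "wy": 0, "wz": 0},
    {"x": 0, "y": 0, "z": 0, "wx": 0, "wy": 0, "wz": 0},
  ],
)

```text
time_s: 14.75
position: [446.6, 135.2, 135.6]
eef_rot: [-175.8, -30.1, -176.9]
force: [0.0, 0.7, -1.1]
finger_gap: 56.1
```

```bash
python3 - <<'E'
from h import *
s=arm.sense(); print(s["time_s"],s["position"],s["eef_rot"],s["force"],s["finger_gap"])
w=snap("wrist"); sc=snap("scene")
c=cv2.resize(sc[140:240,280:440],(640,400),interpolation=cv2.INTER_CUBIC)
cv2.imwrite("pics/p1.png",cv2.resize(np.vstack([w,c]),(480,600)))
E
```

```text
14.75 [446.63078044 135.22355397 135.5601829 ] [-175.83606402  -30.06685612 -176.86092527] [ 0.01982131  0.74831139 -1.14630782] 56.144522323480444
```

View pics/p1.png

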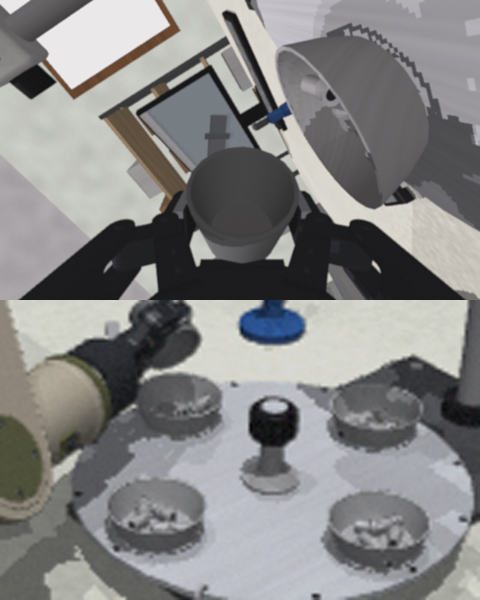

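The cup is empty. In the wrist view the sleeves lie in the near dish, at about (330,95). I'll retreat and right the cup.

```bash
python3 - <<'E'
from go import *
def G(al,th,phi,g): T=tool(al,th,phi,-1); return T,np.array(g)+18.7*T[:,1]
T,t=G(92,14,70,[440,95,195.]); c=rows(T,t,n=11); print(tl(T))
T,t=G(45,28,0,[450,-120,220.]); c=rows(T,t,cur=c,n=18); print(tl(T))
E
```

```text
n 11 xyz [ 0.15 -0.27 -0.46] w [ 0.19 -0.9   0.08]
4 [-31.  30. 105.  57. 109.  49.] [449. 126. 156.] [ 482. -234.  204.] dq 4.0
8 [-32.  23. 108.  56. 108.  34.] [446. 119. 176.] [ 470. -238.  249.] dq 4.0
11 [-34.  18. 110.  55. 107.  22.] [439. 113. 190.] [ 452. -241.  279.] dq 4.0
66
n 18 xyz [-0.02 -1.09  0.66] w [ 0.5  -0.55  0.16]
4 [-39.  12. 113.  53. 102.  11.] [450.  64. 180.] [ 416. -273.  314.] dq 3.0
8 [-45.   5. 116.  52.  98.   0.] [460.  14. 179.] [ 372. -299.  344.] dq 3.0
12 [-51.  -1. 120.  53.  94. -12.] [465. -36. 187.] [ 320. -318.  367.] dq 3.0
16 [-58.  -7. 124.  55.  92. -24.] [464. -85. 202.] [ 263. -331.  380.] dq 3.0
18 [-62. -10. 126.  57.  92. -31.] [ 462. -108.  211.] [ 234. -336.  382.] dq 3.0
0
```

Request:
apply_moves(
  deltas=[
    {"x": 0.15, "y": -0.27, "z": -0.46, "wx": 0.19, "wy": -0.9, "wz": 0.08},
    {"x": 0.15, "y": -0.27, "z": -0.46, "wx": 0.19, "wy": -0.9, "wz": 0.08},
    {"x": 0.15, "y": -0.27, "z": -0.46, "wx": 0.19, "wy": -0.9, "wz": 0.08},
    {"x": 0.15, "y": -0.27, "z": -0.46, "wx": 0.19, "wy": -0.9, "wz": 0.08},
    {"x": 0.15, "y": -0.27, "z": -0.46, "wx": 0.19, "wy": -0.9, "wz": 0.08},
    {"x": 0.15, "y": -0.27, "z": -0.46, "wx": 0.19, "wy": -0.9, "wz": 0.08},
    {"x": 0.15, "y": -0.27, "z": -0.46, "wx": 0.19, "wy": -0.9, "wz": 0.08},
    {"x": 0.15, "y": -0.27, "z": -0.46, "wx": 0.19, "wy": -0.9, "wz": 0.08},
    {"x": 0.15, "y": -0.27, "z": -0.46, "wx": 0.19, "wy": -0.9, "wz": 0.08},
    {"x": 0.15, "y": -0.27, "z": -0.46, "wx": 0.19, "wy": -0.9, "wz": 0.08},
    {"x": 0.15, "y": -0.27, "z": -0.46, "wx": 0.19, "wy": -0.9, "wz": 0.08},
  ],
)

```text
time_s: 15.95
position: [438.8, 112.8, 190.3]
eef_rot: [-165.0, 19.6, -173.1]
force: [-0.3, 0.8, -0.7]
finger_gap: 56.4
```

Request:
apply_moves(
  deltas=[
    {"x": -0.02, "y": -1.09, "z": 0.66, "wx": 0.5, "wy": -0.55, "wz": 0.16},
    {"x": -0.02, "y": -1.09, "z": 0.66, "wx": 0.5, "wy": -0.55, "wz": 0.16},
    {"x": -0.02, "y": -1.09, "z": 0.66, "wx": 0.5, "wy": -0.55, "wz": 0.16},
    {"x": -0.02, "y": -1.09, "z": 0.66, "wx": 0.5, "wy": -0.55, "wz": 0.16},
    {"x": -0.02, "y": -1.09, "z": 0.66, "wx": 0.5, "wy": -0.55, "wz": 0.16},
    {"x": -0.02, "y": -1.09, "z": 0.66, "wx": 0.5, "wy": -0.55, "wz": 0.16},
    {"x": -0.02, "y": -1.09, "z": 0.66, "wx": 0.5, "wy": -0.55, "wz": 0.16},
    {"x": -0.02, "y": -1.09, "z": 0.66, "wx": 0.5, "wy": -0.55, "wz": 0.16},
    {"x": -0.02, "y": -1.09, "z": 0.66, "wx": 0.5, "wy": -0.55, "wz": 0.16},
  ],
)

```text
time_s: 16.85
position: [460.8, 1.1, 180.8]
eef_rot: [-138.7, 44.6, -166.9]
force: [-0.1, -0.6, -0.3]
finger_gap: 56.3
```

Request:
apply_moves(
  deltas=[
    {"x": -0.02, "y": -1.09, "z": 0.66, "wx": 0.5, "wy": -0.55, "wz": 0.16},
    {"x": -0.02, "y": -1.09, "z": 0.66, "wx": 0.5, "wy": -0.55, "wz": 0.16},
    {"x": -0.02, "y": -1.09, "z": 0.66, "wx": 0.5, "wy": -0.55, "wz": 0.16},
    {"x": -0.02, "y": -1.09, "z": 0.66, "wx": 0.5, "wy": -0.55, "wz": 0.16},
    {"x": -0.02, "y": -1.09, "z": 0.66, "wx": 0.5, "wy": -0.55, "wz": 0.16},
    {"x": -0.02, "y": -1.09, "z": 0.66, "wx": 0.5, "wy": -0.55, "wz": 0.16},
    {"x": -0.02, "y": -1.09, "z": 0.66, "wx": 0.5, "wy": -0.55, "wz": 0.16},
    {"x": -0.02, "y": -1.09, "z": 0.66, "wx": 0.5, "wy": -0.55, "wz": 0.16},
    {"x": -0.02, "y": -1.09, "z": 0.66, "wx": 0.5, "wy": -0.55, "wz": 0.16},
    {"x": 0, "y": 0, "z": 0, "wx": 0, "wy": 0, "wz": 0},
  ],
)

```text
time_s: 17.85
position: [460.9, -108.6, 212.7]
eef_rot: [-89.1, 61.7, -134.2]
force: [0.6, 0.1, -0.4]
finger_gap: 56.6
```

```bash
python3 - <<'E'
from go import *
from h import *
s=arm.sense(); print(s["time_s"],s["position"],s["eef_rot"],s["force"],s["finger_gap"])
w=snap("wrist"); sc=snap("scene"); tp=snap("top")
a=cv2.resize(sc[155:205,310:390],(640,400),interpolation=cv2.INTER_CUBIC)
b=cv2.resize(tp[195:245,235:315],(640,400),interpolation=cv2.INTER_CUBIC)
cv2.imwrite("pics/p2.png",cv2.resize(np.vstack([w,a,b]),(320,600)))
for c in("scene","top"):
  find("dish",c); find("knob_grip",c); find("knob",c); find("sleeve0_mid",c)
def G(al,th,phi,g): T=tool(al,th,phi,-1); return T,np.array(g)+18.7*T[:,1]
T,t=G(-2,28,0,[443,-300,150.]); c=rows(T,t,n=12); print(tl(T))
T,t=G(-2,28,0,[441,-300,35.]); c=rows(T,t,cur=c,n=6); print(tl(T))
E
```

```text
17.85 [ 460.91189645 -108.59825145  212.72182008] [ -89.07204802   61.68670635 -134.17753319] [ 0.59455155  0.100388   -0.39058272] 56.64888700471239
dish scene tip_of 0.9 [470.3 110.   52.2] [339. 178.]
knob_grip scene tip_of 0.72 [ 5.217e+02 -4.381e+02 -5.000e-01] [222. 303.]
knob_grip scene tip_of 0.43 [405.  417.4  -3.7] [372. 150.]
knob_grip scene tip_of 0.19 [486.7 131.5  59.8] [347. 174.]
knob scene tip_of 0.55 [605.2  64.5  95.4] [369. 185.]
sleeve0_mid scene tip_of 0.49 [485.5 126.9  61. ] [346. 174.]
sleeve0_mid scene tip_of 0.2 [ 738.9 -219.4    1.9] [353. 287.]
dish top tip_of 0.88 [466.3 105.2  51. ] [275. 229.]
knob_grip top tip_of 0.6 [603.6  67.4 113.3] [286. 182.]
knob top tip_of 0.61 [601.2  70.   95.9] [285. 184.]
sleeve0_mid top tip_of 0.39 [481.   96.9  63.3] [277. 224.]
n 12 xyz [ 0.85 -0.31  1.51] w [0.69 0.38 0.  ]
4 [-67. -12. 130.  62.  82. -28.] [ 479. -171.  189.] [ 198. -329.  361.] dq 3.0
8 [-71. -14. 135.  68.  71. -26.] [ 478. -237.  165.] [ 165. -313.  337.] dq 3.0
12 [-74. -17. 141.  74.  61. -25.] [ 460. -301.  141.] [ 138. -289.  312.] dq 3.0
0
n 6 xyz [1.71 0.87 0.  ] w [0. 0. 0.]
4 [-74.  -2. 139.  82.  58. -41.] [ 458. -301.   65.] [ 136. -289.  236.] dq 4.0
6 [-74.   7. 138.  87.  57. -49.] [ 458. -301.   26.] [ 136. -289.  197.] dq 4.0
0
```

View pics/p2.png

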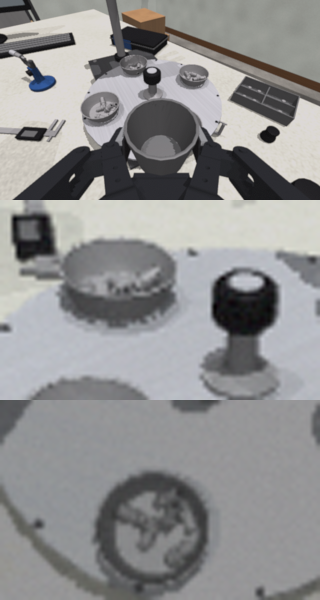

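The cup is empty, the sleeves lie in the near dish (lower panel), and nothing is spilled. I'll place the cup.

Request:
apply_moves(
  deltas=[
    {"x": 0.85, "y": -0.31, "z": 1.51, "wx": 0.69, "wy": 0.38, "wz": 0},
    {"x": 0.85, "y": -0.31, "z": 1.51, "wx": 0.69, "wy": 0.38, "wz": 0},
    {"x": 0.85, "y": -0.31, "z": 1.51, "wx": 0.69, "wy": 0.38, "wz": 0},
    {"x": 0.85, "y": -0.31, "z": 1.51, "wx": 0.69, "wy": 0.38, "wz": 0},
    {"x": 0.85, "y": -0.31, "z": 1.51, "wx": 0.69, "wy": 0.38, "wz": 0},
    {"x": 0.85, "y": -0.31, "z": 1.51, "wx": 0.69, "wy": 0.38, "wz": 0},
    {"x": 0.85, "y": -0.31, "z": 1.51, "wx": 0.69, "wy": 0.38, "wz": 0},
    {"x": 0.85, "y": -0.31, "z": 1.51, "wx": 0.69, "wy": 0.38, "wz": 0},
    {"x": 0.85, "y": -0.31, "z": 1.51, "wx": 0.69, "wy": 0.38, "wz": 0},
    {"x": 0.85, "y": -0.31, "z": 1.51, "wx": 0.69, "wy": 0.38, "wz": 0},
    {"x": 0.85, "y": -0.31, "z": 1.51, "wx": 0.69, "wy": 0.38, "wz": 0},
    {"x": 0.85, "y": -0.31, "z": 1.51, "wx": 0.69, "wy": 0.38, "wz": 0},
  ],
)

```text
time_s: 19.6
position: [458.8, -301.6, 140.3]
eef_rot: [-90.3, 61.8, 177.4]
force: [0.4, -0.4, -1.0]
finger_gap: 56.6
```

Request:
apply_moves(
  deltas=[
    {"x": 1.71, "y": 0.87, "z": 0, "wx": 0, "wy": 0, "wz": 0},
    {"x": 1.71, "y": 0.87, "z": 0, "wx": 0, "wy": 0, "wz": 0},
    {"x": 1.71, "y": 0.87, "z": 0, "wx": 0, "wy": 0, "wz": 0},
    {"x": 1.71, "y": 0.87, "z": 0, "wx": 0, "wy": 0, "wz": 0},
    {"x": 1.2, "y": 0.6, "z": 0, "wx": 0, "wy": 0, "wz": 0},
    {"x": 0.8, "y": 0.4, "z": 0, "wx": 0, "wy": 0, "wz": 0},
    {"x": 0, "y": 0, "z": 0, "wx": 0, "wy": 0, "wz": 0},
    {"x": 0, "y": 0, "z": 0, "wx": 0, "wy": 0, "wz": 0},
  ],
)

```text
time_s: 20.4
position: [456.9, -300.6, 41.6]
eef_rot: [-90.4, 61.8, 177.5]
force: [-0.0, -0.0, -1.2]
finger_gap: 56.5
```

```bash
python3 - <<'E'
from go import *
def G(al,th,phi,g): T=tool(al,th,phi,-1); return T,np.array(g)+18.7*T[:,1]
from bench import arm
s=arm.sense(); print(s["time_s"],s["position"],s["eef_rot"],s["force"],s["q"]); print(fk(s["q"],p)[1])
T,t=G(-2,28,0,[440.5,-301,34.6]); c=rows(T,t,n=3)
E
```

```text
20.4 [ 456.85207104 -300.59140659   41.58253868] [-90.41411289  61.77266421 177.4735604 ] [-0.00930935 -0.02211675 -1.18543908] [-74.08908321   3.19624906 138.51041828  84.5630418   57.34171334
 -45.33789564]
[ 456.85155978 -300.59149042   41.58247913]
n 3 xyz [0.46 0.25 0.03] w [-0.   -0.02  0.02]
3 [-74.   7. 137.  86.  57. -49.] [ 457. -302.   26.] [ 135. -290.  197.] dq 1.0
```

Request:
apply_moves(
  deltas=[
    {"x": 0.46, "y": 0.25, "z": 0, "wx": 0, "wy": 0, "wz": 0},
    {"x": 0.46, "y": 0.25, "z": 0, "wx": 0, "wy": 0, "wz": 0},
    {"x": 0.46, "y": 0.25, "z": 0, "wx": 0, "wy": 0, "wz": 0},
    {"x": 0, "y": 0, "z": 0, "wx": 0, "wy": 0, "wz": 0},
    {"x": 0, "y": 0, "z": 0, "wx": 0, "wy": 0, "wz": 0},
  ],
)

```text
time_s: 20.9
position: [456.8, -300.5, 25.5]
eef_rot: [-90.4, 61.8, 177.5]
force: [-0.7, -0.4, 0.1]
finger_gap: 56.3
```

```bash
python3 log.py
```

```text
20.9 [-74.08   6.84 137.68  86.36  57.1  -48.67] [ 456.8 -300.5   25.5] [-90.4  61.8 177.5] [-0.7 -0.4  0.1] 56.3322231574078
[[-0.473  0.88  -0.038]
 [ 0.021 -0.032 -0.999]
 [-0.881 -0.473 -0.003]]
```

Request:
apply_moves(
  deltas=[
    {"x": 0, "y": 0, "z": 0, "wx": 0, "wy": 0, "wz": 0},
    {"x": 0, "y": 0, "z": 0, "wx": 0, "wy": 0, "wz": 0},
    {"x": 0, "y": 0, "z": 0, "wx": 0, "wy": 0, "wz": 0},
    {"x": 0, "y": 0, "z": 0, "wx": 0, "wy": 0, "wz": 0},
    {"x": 0, "y": 0, "z": 0, "wx": 0, "wy": 0, "wz": 0},
    {"x": 0, "y": 0, "z": 0, "wx": 0, "wy": 0, "wz": 0},
    {"x": 0, "y": 0, "z": 0, "wx": 0, "wy": 0, "wz": 0},
    {"x": 0, "y": 0, "z": 0, "wx": 0, "wy": 0, "wz": 0},
  ],
  claw=0,
)

```text
time_s: 21.7
position: [456.9, -300.6, 25.8]
eef_rot: [-90.3, 61.8, 177.5]
force: [-0.2, 0.2, 0.9]
finger_gap: 85.2
```

Request:
apply_moves(
  deltas=[
    {"x": -0.8, "y": -0.4, "z": 0, "wx": 0, "wy": 0, "wz": 0},
    {"x": -1.7, "y": -0.85, "z": 0, "wx": 0, "wy": 0, "wz": 0},
    {"x": -1.7, "y": -0.85, "z": 0, "wx": 0, "wy": 0, "wz": 0},
    {"x": -1.7, "y": -0.85, "z": 0, "wx": 0, "wy": 0, "wz": 0},
    {"x": -1.7, "y": -0.85, "z": 0, "wx": 0, "wy": 0, "wz": 0},
    {"x": -1.7, "y": -0.85, "z": 0, "wx": 0, "wy": 0, "wz": 0},
    {"x": -1.7, "y": -0.85, "z": 0, "wx": 0, "wy": 0, "wz": 0},
    {"x": 0, "y": 0, "z": 0, "wx": 0, "wy": 0, "wz": 0},
  ],
)

```text
time_s: 22.5
position: [461.0, -302.4, 151.7]
eef_rot: [-89.8, 61.9, 178.1]
force: [-0.6, -1.0, 0.0]
finger_gap: 85.4
```

```bash
cat > k.py <<'E'
from go import *
def tdown(yaw):  # tool y down, jaws (z) along azimuth yaw
    a=np.radians(yaw); z=np.array([np.cos(a),np.sin(a),0]); y=np.array([0,0,-1.]); return np.c_[np.cross(y,z),y,z]
E
python3 - <<'E'
from k import *
from h import *
s=arm.sense(); print(s["time_s"],s["position"],s["eef_rot"],s["force"],s["finger_gap"],s["q"])
sc=snap("scene"); tp=snap("top"); snap("wrist")
cv2.imwrite("pics/p3.png",cv2.resize(sc[200:300,140:300],(640,400),interpolation=cv2.INTER_CUBIC))
for c in("scene","top"): find("cup",c); find("knob_grip",c)
sd=[np.array([5,30,80,0,70,x]) for x in(-90.,0,90)]+[np.array([0,30,80,20,70,0.])]
for yaw in range(-180,181,30):
    b=ik(tdown(yaw),np.array([604.5,66.5,94.3]),sd); print(yaw,b and (np.round(b[1]),np.round(fk(b[1],p,1)[1][1:3]).tolist()))
E
```

```text
22.5 [ 460.98315435 -302.43124973  151.73828583] [-89.75991162  61.89646744 178.05470245] [-0.58621487 -1.04281597  0.00463285] 85.36818057001858 [-73.47596882 -19.09079333 140.8054717   73.22949429  60.7428945
 -22.70591588]
cup scene tip_of 0.92 [ 334.6 -379.6   -3.8] [188. 260.]
cup scene tip_of 0.87 [ 440.  -302.9    2. ] [238. 258.]
cup scene tip_of 0.84 [ 423.2 -440.7   -0. ] [192. 287.]
cup scene tip_of 0.76 [ 3.951e+02 -5.322e+02  5.000e-01] [153. 304.]
knob_grip scene tip_of 0.63 [605.6  67.4 109.3] [370. 181.]
cup top tip_of 0.73 [ 3.323e+02 -3.806e+02 -1.000e-01] [426. 274.]
cup top tip_of 0.73 [ 617.8 -442.8    2.4] [442. 187.]
cup top tip_of 0.59 [ 423.  -441.2   -0.9] [444. 246.]
cup top tip_of 0.55 [ 3.925e+02 -5.329e+02  1.000e-01] [472. 255.]
knob_grip top tip_of 0.76 [605.4  68.9 113.4] [285. 182.]
knob_grip top tip_of 0.54 [ 518.2 -437.    -1.6] [441. 217.]
-180 None
-150 (array([  1.,  15.,  92.,   0.,  74., 151.]), [[92.0, 54.0, 675.0], [605.0, 66.0, 459.0]])
-120 (array([  1.,  15.,  92.,   0.,  74., 121.]), [[92.0, 54.0, 675.0], [605.0, 66.0, 459.0]])
-90 (array([ 1., 15., 92.,  0., 74., 91.]), [[92.0, 54.0, 675.0], [605.0, 66.0, 459.0]])
-60 (array([ 1., 15., 92., -0., 74., 61.]), [[92.0, 54.0, 675.0], [605.0, 67.0, 459.0]])
-30 (array([ 1., 15., 92., -0., 74., 31.]), [[92.0, 54.0, 675.0], [605.0, 67.0, 459.0]])
0 (array([ 1., 15., 92., -0., 74.,  1.]), [[92.0, 54.0, 675.0], [605.0, 67.0, 459.0]])
30 (array([  1.,  15.,  92.,  -0.,  74., -29.]), [[92.0, 54.0, 675.0], [604.0, 67.0, 459.0]])
60 (array([  1.,  15.,  92.,  -0.,  74., -59.]), [[92.0, 54.0, 675.0], [604.0, 67.0, 459.0]])
90 (array([  1.,  15.,  92.,  -0.,  74., -89.]), [[92.0, 54.0, 675.0], [604.0, 67.0, 459.0]])
120 (array([   1.,   15.,   92.,    0.,   74., -119.]), [[92.0, 54.0, 675.0], [604.0, 66.0, 459.0]])
150 (array([   1.,   15.,   92.,    0.,   74., -149.]), [[92.0, 54.0, 675.0], [604.0, 66.0, 459.0]])
180 None
```

View pics/p3.png

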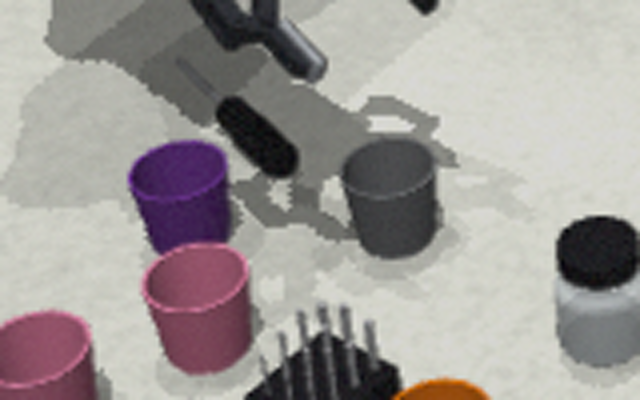

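The grey cup stands upright at about (390,195) in the crop, released and clear. Next is the knob.

```bash
python3 - <<'E'
from k import *
c=rows(tdown(50),np.array([605,66.5,230.]))
E
```

```text
n 25 xyz [-1.98  0.84  0.09] w [-0.6  -1.   -0.21]
4 [-64. -10. 124.  62.  65. -26.] [ 528. -294.  199.] [ 230. -353.  401.] dq 4.0
8 [-53.  -3. 109.  51.  70. -28.] [ 592. -254.  240.] [ 341. -364.  482.] dq 4.0
12 [-41.   2.  96.  39.  75. -31.] [ 639. -188.  266.] [ 453. -320.  550.] dq 3.0
16 [-28.   6.  87.  27.  80. -35.] [ 662. -106.  274.] [ 544. -228.  597.] dq 3.0
20 [-15.   8.  82.  15.  84. -40.] [655. -22. 263.] [ 600. -104.  614.] dq 3.0
24 [ -2.   9.  83.   3.  87. -47.] [618.  51. 238.] [610.  33. 602.] dq 3.0
25 [  1.   9.  84.  -0.  87. -49.] [605.  67. 230.] [605.  67. 595.] dq 3.0
```

Request:
apply_moves(
  deltas=[
    {"x": -1.98, "y": 0.84, "z": 0.09, "wx": -0.6, "wy": -1, "wz": -0.21},
    {"x": -1.98, "y": 0.84, "z": 0.09, "wx": -0.6, "wy": -1, "wz": -0.21},
    {"x": -1.98, "y": 0.84, "z": 0.09, "wx": -0.6, "wy": -1, "wz": -0.21},
    {"x": -1.98, "y": 0.84, "z": 0.09, "wx": -0.6, "wy": -1, "wz": -0.21},
    {"x": -1.98, "y": 0.84, "z": 0.09, "wx": -0.6, "wy": -1, "wz": -0.21},
    {"x": -1.98, "y": 0.84, "z": 0.09, "wx": -0.6, "wy": -1, "wz": -0.21},
    {"x": -1.98, "y": 0.84, "z": 0.09, "wx": -0.6, "wy": -1, "wz": -0.21},
    {"x": -1.98, "y": 0.84, "z": 0.09, "wx": -0.6, "wy": -1, "wz": -0.21},
    {"x": -1.98, "y": 0.84, "z": 0.09, "wx": -0.6, "wy": -1, "wz": -0.21},
    {"x": -1.98, "y": 0.84, "z": 0.09, "wx": -0.6, "wy": -1, "wz": -0.21},
    {"x": -1.98, "y": 0.84, "z": 0.09, "wx": -0.6, "wy": -1, "wz": -0.21},
    {"x": -1.98, "y": 0.84, "z": 0.09, "wx": -0.6, "wy": -1, "wz": -0.21},
  ],
)

```text
time_s: 24.05
position: [639.6, -187.8, 266.5]
eef_rot: [-64.5, 29.8, -100.5]
force: [-0.6, 0.4, 0.5]
finger_gap: 85.5
```

```bash
python3 - <<'E'
from k import *
c=rows(tdown(50),np.array([605,66.5,230.]),n=14)
E
```

```text
n 14 xyz [-1.83  0.78  0.09] w [-0.55 -0.93 -0.19]
4 [-29.   6.  87.  28.  80. -34.] [ 661. -112.  274.] [ 541. -235.  595.] dq 3.0
8 [-16.   8.  82.  16.  84. -39.] [657. -33. 266.] [ 596. -122.  614.] dq 3.0
12 [ -4.   9.  82.   5.  87. -45.] [628.  37. 244.] [612.   4. 607.] dq 3.0
14 [  1.   9.  84.  -0.  87. -49.] [605.  66. 230.] [605.  67. 595.] dq 3.0
```

Request:
apply_moves(
  deltas=[
    {"x": -1.83, "y": 0.78, "z": 0.09, "wx": -0.55, "wy": -0.93, "wz": -0.19},
    {"x": -1.83, "y": 0.78, "z": 0.09, "wx": -0.55, "wy": -0.93, "wz": -0.19},
    {"x": -1.83, "y": 0.78, "z": 0.09, "wx": -0.55, "wy": -0.93, "wz": -0.19},
    {"x": -1.83, "y": 0.78, "z": 0.09, "wx": -0.55, "wy": -0.93, "wz": -0.19},
    {"x": -1.83, "y": 0.78, "z": 0.09, "wx": -0.55, "wy": -0.93, "wz": -0.19},
    {"x": -1.83, "y": 0.78, "z": 0.09, "wx": -0.55, "wy": -0.93, "wz": -0.19},
    {"x": -1.83, "y": 0.78, "z": 0.09, "wx": -0.55, "wy": -0.93, "wz": -0.19},
    {"x": -1.83, "y": 0.78, "z": 0.09, "wx": -0.55, "wy": -0.93, "wz": -0.19},
    {"x": -1.83, "y": 0.78, "z": 0.09, "wx": -0.55, "wy": -0.93, "wz": -0.19},
    {"x": -1.83, "y": 0.78, "z": 0.09, "wx": -0.55, "wy": -0.93, "wz": -0.19},
    {"x": -1.83, "y": 0.78, "z": 0.09, "wx": -0.55, "wy": -0.93, "wz": -0.19},
    {"x": -1.83, "y": 0.78, "z": 0.09, "wx": -0.55, "wy": -0.93, "wz": -0.19},
  ],
)

```text
time_s: 25.25
position: [627.6, 37.5, 243.9]
eef_rot: [-84.8, 2.4, -48.8]
force: [0.0, -0.0, -0.7]
finger_gap: 85.3
```

```bash
python3 - <<'E'
from k import *
from h import *
im=snap("wrist","w4"); snap("top")
for n in("knob","knob_grip","dish"): find(n,"wrist")
find("dish","top"); find("cup","top")
cal=viewer.calibration("wrist"); print(w2px(cal,[605,67,128]),w2px(cal,[469.5,108.5,52]),w2px(cal,[646,202,260]))
c=rows(tdown(50),np.array([605,67,230.]),n=3)
E
```

```text
knob wrist tip_of 0.61 [605.   73.2  95.6] [313. 153.]
knob_grip wrist tip_of 0.67 [604.4  78.2 112.1] [317. 149.]
dish wrist tip_of 0.96 [475.7 111.9  50.2] [236.  31.]
dish top tip_of 0.38 [ 439.7 -304.3    2. ] [401. 240.]
cup top tip_of 0.86 [ 613.9 -442.4    3.1] [442. 188.]
cup top tip_of 0.86 [ 389.7 -531.8    2.8] [472. 256.]
cup top tip_of 0.83 [ 437.8 -303.2    1.3] [401. 241.]
cup top tip_of 0.68 [ 420.7 -440.8   -2. ] [443. 246.]
[311. 157.] [228.  27.] [612.   8.]
n 3 xyz [-1.28  0.55  0.13] w [-0.37 -0.61 -0.13]
3 [  1.   9.  84.  -0.  87. -49.] [605.  67. 230.] [605.  67. 595.] dq 2.0
```

View pics/w4.png

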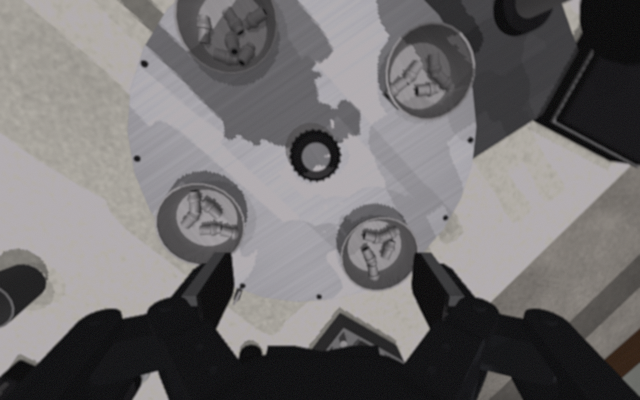

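The knob top is at (316,156). The filled dish at (227,30) holds the sleeves, and none lie outside it.

```bash
python3 - <<'E'
from k import *
from h import *
cal=viewer.calibration("wrist"); print(ray(cal,316,156,128),ray(cal,227,27,78))
c=rows(tdown(50),np.array([605.5,69.5,190.]),n=4)
E
```

```text
[607.6  70.5 128. ] [476.7 105.5  78. ]
n 4 xyz [-0.97  1.41  0.1 ] w [-0.28 -0.46 -0.1 ]
4 [  2.  10.  87.  -0.  83. -48.] [606.  70. 190.] [605.  70. 555.] dq 2.0
```

Request:
apply_moves(
  deltas=[
    {"x": -0.97, "y": 1.41, "z": 0.1, "wx": -0.28, "wy": -0.46, "wz": -0.1},
    {"x": -0.97, "y": 1.41, "z": 0.1, "wx": -0.28, "wy": -0.46, "wz": -0.1},
    {"x": -0.97, "y": 1.41, "z": 0.1, "wx": -0.28, "wy": -0.46, "wz": -0.1},
    {"x": -0.97, "y": 1.41, "z": 0.1, "wx": -0.28, "wy": -0.46, "wz": -0.1},
    {"x": 0, "y": 0, "z": 0, "wx": 0, "wy": 0, "wz": 0},
  ],
)

```text
time_s: 26.1
position: [602.5, 72.6, 186.4]
eef_rot: [-90.3, 0.2, -39.6]
force: [-0.5, -0.4, -0.7]
finger_gap: 85.3
```

```bash
python3 - <<'E'
from k import *
from h import *
im=snap("wrist"); m=finder.outline_of("knob","wrist"); print(len(m))
cal=viewer.calibration("wrist"); print(w2px(cal,[605.5,69.5,128]))
for r in m[:3]:
    v,u=np.nonzero(r["pixels"]); print(r["p"],u.mean(),v.mean(),u.min(),u.max(),v.min(),v.max(),ray(cal,u.mean(),v.mean(),125))
find("knob_grip","wrist"); find("knob","wrist","spot_in")
v,u=np.nonzero(cv2.inRange(im[180:400],(0,0,0),(45,45,45)))
cv2.imwrite("pics/w5.png",im)
c=rows(tdown(50),np.array([605.5,69.5,94.3]),n=6)
print(arm.sense()["position"])
E
```

```text
2
[319. 219.]
0.54 222.58097165991902 41.86842105263158 214 232 26 58 [479.   97.7 125. ]
0.38 370.9622221264244 150.57064850339842 122 639 0 360 [591.  127.6 125. ]
knob_grip wrist tip_of 0.89 [604.8  73.1 116.3] [323. 210.]
knob wrist spot_in 0.76 [606.1  73.7 131.5] [324. 216.]
knob wrist spot_in 0.22 [503.6  97.8  66.6] [266.  81.]
n 6 xyz [ 0.    1.61 -0.01] w [-0.  0.  0.]
4 [  2.  13.  90.  -0.  77. -48.] [606.  70. 127.] [605.  70. 491.] dq 2.0
6 [  2.  15.  92.  -0.  74. -48.] [606.  70.  94.] [605.  70. 459.] dq 2.0
[605.74468751  70.35626505 191.04320318]
```

View pics/w5.png

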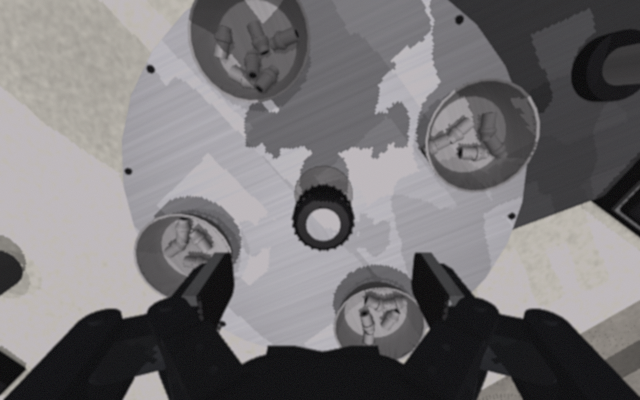

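The knob is at (323,222), midway between the fingers (232 and 415). The filled dish is at (250,45). I'll descend and grip.

Request:
apply_moves(
  deltas=[
    {"x": 0, "y": 1.6, "z": 0, "wx": 0, "wy": 0, "wz": 0},
    {"x": 0, "y": 1.6, "z": 0, "wx": 0, "wy": 0, "wz": 0},
    {"x": 0, "y": 1.6, "z": 0, "wx": 0, "wy": 0, "wz": 0},
    {"x": 0, "y": 1.6, "z": 0, "wx": 0, "wy": 0, "wz": 0},
    {"x": 0, "y": 1.6, "z": 0, "wx": 0, "wy": 0, "wz": 0},
    {"x": 0, "y": 1.6, "z": 0, "wx": 0, "wy": 0, "wz": 0},
    {"x": 0, "y": 0, "z": 0, "wx": 0, "wy": 0, "wz": 0},
    {"x": 0, "y": 0, "z": 0, "wx": 0, "wy": 0, "wz": 0},
  ],
)

```text
time_s: 27.1
position: [604.9, 70.3, 93.7]
eef_rot: [-90.1, -0.0, -39.9]
force: [0.4, -0.3, 0.0]
finger_gap: 85.3
```

Request:
apply_moves(
  deltas=[
    {"x": 0, "y": 0, "z": 0, "wx": 0, "wy": 0, "wz": 0},
    {"x": 0, "y": 0, "z": 0, "wx": 0, "wy": 0, "wz": 0},
    {"x": 0, "y": 0, "z": 0, "wx": 0, "wy": 0, "wz": 0},
    {"x": 0, "y": 0, "z": 0, "wx": 0, "wy": 0, "wz": 0},
    {"x": 0, "y": 0, "z": 0, "wx": 0, "wy": 0, "wz": 0},
    {"x": 0, "y": 0, "z": 0, "wx": 0, "wy": 0, "wz": 0},
    {"x": 0, "y": 0, "z": 0, "wx": 0, "wy": 0, "wz": 0},
    {"x": 0, "y": 0, "z": 0, "wx": 0, "wy": 0, "wz": 0},
    {"x": 0, "y": 0, "z": 0, "wx": 0, "wy": 0, "wz": 0},
    {"x": 0, "y": 0, "z": 0, "wx": 0, "wy": 0, "wz": 0},
    {"x": 0, "y": 0, "z": 0, "wx": 0, "wy": 0, "wz": 0},
  ],
  claw=255,
)

```text
time_s: 28.2
position: [605.6, 70.0, 95.6]
eef_rot: [-90.0, -0.1, -39.9]
force: [-3.1, -1.3, 6.2]
finger_gap: 42.4
```

```bash
python3 log.py; python3 -c "
from h import *
snap('wrist','w6');find('knob_grip','wrist');find('dish','wrist');print(arm.sense()['wrist_torque'])"
```

```text
28.2 [  1.83  14.65  91.69  -0.1   73.58 -48.24] [605.6  70.   95.6] [-90.   -0.1 -39.9] [-3.1 -1.3  6.2] 42.3859561502852
[[ 0.767  0.001  0.641]
 [-0.641 -0.002  0.767]
 [ 0.002 -1.    -0.   ]]
knob_grip wrist tip_of 0.7 [602.9  74.1 114.5] [322. 267.]
dish wrist tip_of 0.75 [470.4 110.6  51.1] [216.   0.]
[-0.2980613   0.55656267 -0.04819174]
```

Request:
apply_moves(
  deltas=[
    {"x": 0, "y": 0, "z": 0, "wx": 0, "wy": 0.6, "wz": 0},
    {"x": 0, "y": 0, "z": 0, "wx": 0, "wy": 0.6, "wz": 0},
    {"x": 0, "y": 0, "z": 0, "wx": 0, "wy": 0.6, "wz": 0},
    {"x": 0, "y": 0, "z": 0, "wx": 0, "wy": 0.6, "wz": 0},
    {"x": 0, "y": 0, "z": 0, "wx": 0, "wy": 0.6, "wz": 0},
    {"x": 0, "y": 0, "z": 0, "wx": 0, "wy": 0.6, "wz": 0},
    {"x": 0, "y": 0, "z": 0, "wx": 0, "wy": 0.6, "wz": 0},
    {"x": 0, "y": 0, "z": 0, "wx": 0, "wy": 0.6, "wz": 0},
    {"x": 0, "y": 0, "z": 0, "wx": 0, "wy": 0.6, "wz": 0},
    {"x": 0, "y": 0, "z": 0, "wx": 0, "wy": 0.6, "wz": 0},
    {"x": 0, "y": 0, "z": 0, "wx": 0, "wy": 0, "wz": 0},
    {"x": 0, "y": 0, "z": 0, "wx": 0, "wy": 0, "wz": 0},
  ],
)

```text
time_s: 29.55
position: [605.9, 70.2, 95.6]
eef_rot: [-89.9, -0.1, -69.8]
force: [-1.1, -0.2, 5.6]
finger_gap: 42.6
```

```bash
python3 log.py; cat > ang.py <<'E'
from h import *
print(arm.sense()['wrist_torque'])
K=np.array([605.5,69.5])
def A(p): d=np.array(p)-K; return np.degrees(np.arctan2(d[1],d[0])), np.hypot(*d)
for c in("wrist","scene","top"):
    snap(c,"ang_"+c); cal=viewer.calibration(c)
    for n in("dish",):
        for r in finder.tip_of(n,c)[:3]:
            w,_=c2w(cal,r["xyz"]); a,d=A(w[:2]); print(c,round(r["p"],2),w.round(1),"az",round(a,1),"r",round(d), "turn from 163.5:",round((163.5-a)%360,1))
E
python3 ang.py
```

```text
29.55 [ 1.840e+00  1.466e+01  9.168e+01 -8.000e-02  7.354e+01 -1.831e+01] [605.9  70.2  95.6] [-89.9  -0.1 -69.8] [-1.1 -0.2  5.6] 42.59587151446373
[[ 0.345  0.002  0.939]
 [-0.939 -0.001  0.345]
 [ 0.002 -1.     0.002]]
[-0.18405305  0.48314455 -0.13864936]
wrist 0.83 [512.1 171.3  51.1] az 132.5 r 138 turn from 163.5: 31.0
scene 0.88 [509.4 170.3  51.7] az 133.6 r 139 turn from 163.5: 29.9
scene 0.44 [ 610.6 -294.1    2.9] az -89.2 r 364 turn from 163.5: 252.7
top 0.92 [506.3 171.1  51.2] az 134.3 r 142 turn from 163.5: 29.2
```

The first click took 30°. I'll go on to the second.

Request:
apply_moves(
  deltas=[
    {"x": 0, "y": 0, "z": 0, "wx": 0, "wy": 0.6, "wz": 0},
    {"x": 0, "y": 0, "z": 0, "wx": 0, "wy": 0.6, "wz": 0},
    {"x": 0, "y": 0, "z": 0, "wx": 0, "wy": 0.6, "wz": 0},
    {"x": 0, "y": 0, "z": 0, "wx": 0, "wy": 0.6, "wz": 0},
    {"x": 0, "y": 0, "z": 0, "wx": 0, "wy": 0.6, "wz": 0},
    {"x": 0, "y": 0, "z": 0, "wx": 0, "wy": 0.6, "wz": 0},
    {"x": 0, "y": 0, "z": 0, "wx": 0, "wy": 0.6, "wz": 0},
    {"x": 0, "y": 0, "z": 0, "wx": 0, "wy": 0.6, "wz": 0},
    {"x": 0, "y": 0, "z": 0, "wx": 0, "wy": 0.6, "wz": 0},
    {"x": 0, "y": 0, "z": 0, "wx": 0, "wy": 0.6, "wz": 0},
    {"x": 0, "y": 0, "z": 0, "wx": 0, "wy": 0, "wz": 0},
    {"x": 0, "y": 0, "z": 0, "wx": 0, "wy": 0, "wz": 0},
  ],
)

```text
time_s: 31.05
position: [606.3, 70.3, 95.6]
eef_rot: [-89.8, -0.0, -99.8]
force: [2.0, -0.8, 5.4]
finger_gap: 42.5
```

```bash
python3 log.py|head -1; python3 ang.py
```

```text
31.05 [ 1.840e+00  1.468e+01  9.166e+01 -6.000e-02  7.350e+01  1.163e+01] [606.3  70.3  95.6] [-89.8  -0.  -99.8] [ 2.  -0.8  5.4] 42.52494843459445
[-0.01404592  0.34597078 -0.16734875]
wrist 0.93 [575.5 207.3  53. ] az 102.3 r 141 turn from 163.5: 61.2
top 0.76 [568.8 205.3  51.8] az 105.1 r 141 turn from 163.5: 58.4
```

Request:
apply_moves(
  deltas=[
    {"x": 0, "y": 0, "z": 0, "wx": 0, "wy": 0.6, "wz": 0},
    {"x": 0, "y": 0, "z": 0, "wx": 0, "wy": 0.6, "wz": 0},
    {"x": 0, "y": 0, "z": 0, "wx": 0, "wy": 0.6, "wz": 0},
    {"x": 0, "y": 0, "z": 0, "wx": 0, "wy": 0.6, "wz": 0},
    {"x": 0, "y": 0, "z": 0, "wx": 0, "wy": 0.6, "wz": 0},
    {"x": 0, "y": 0, "z": 0, "wx": 0, "wy": 0.6, "wz": 0},
    {"x": 0, "y": 0, "z": 0, "wx": 0, "wy": 0.6, "wz": 0},
    {"x": 0, "y": 0, "z": 0, "wx": 0, "wy": 0.6, "wz": 0},
    {"x": 0, "y": 0, "z": 0, "wx": 0, "wy": 0.6, "wz": 0},
    {"x": 0, "y": 0, "z": 0, "wx": 0, "wy": 0.6, "wz": 0},
    {"x": 0, "y": 0, "z": 0, "wx": 0, "wy": 0, "wz": 0},
    {"x": 0, "y": 0, "z": 0, "wx": 0, "wy": 0, "wz": 0},
  ],
)

```text
time_s: 32.55
position: [606.7, 70.1, 95.6]
eef_rot: [-89.8, 0.1, -129.7]
force: [4.7, -2.6, 5.7]
finger_gap: 42.5
```

```bash
python3 log.py|head -1; python3 ang.py; python3 - <<'E'
import cv2,numpy as np
sc=cv2.imread("pics/ang_scene.png"); w=cv2.imread("pics/ang_wrist.png")
cv2.imwrite("pics/end.png",cv2.resize(np.vstack([sc,w]),(480,600)))
E
```

```text
32.55 [ 1.820e+00  1.469e+01  9.165e+01 -7.000e-02  7.345e+01  4.158e+01] [606.7  70.1  95.6] [-8.980e+01  1.000e-01 -1.297e+02] [ 4.7 -2.6  5.7] 42.5034007566272
[ 0.05382642 -0.16674628 -0.24294413]
wrist 0.7 [647.  208.   48.4] az 73.3 r 145 turn from 163.5: 90.2
wrist 0.22 [632.6 194.7  65.2] az 77.8 r 128 turn from 163.5: 85.7
scene 0.61 [644.7 204.1  53.6] az 73.8 r 140 turn from 163.5: 89.7
top 0.57 [643.4 199.2  48.5] az 73.7 r 135 turn from 163.5: 89.8
```

View pics/end.png

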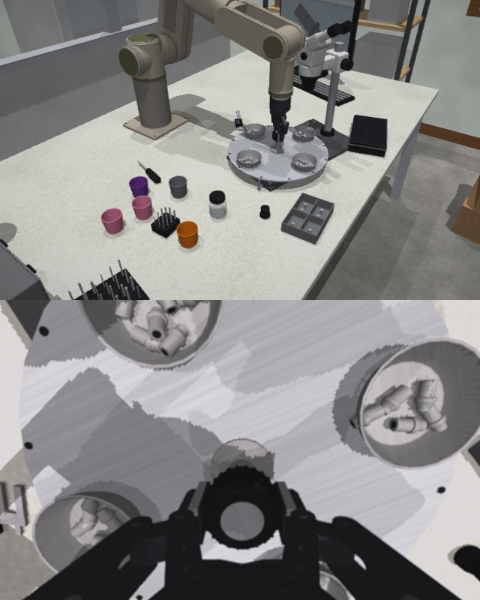

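The dish is at 90° from its start, under the microscope and still gripped. The cup stands where I placed it. I'll hold briefly and hand in.

Request:
apply_moves(
  deltas=[
    {"x": 0, "y": 0, "z": 0, "wx": 0, "wy": 0, "wz": 0},
    {"x": 0, "y": 0, "z": 0, "wx": 0, "wy": 0, "wz": 0},
    {"x": 0, "y": 0, "z": 0, "wx": 0, "wy": 0, "wz": 0},
    {"x": 0, "y": 0, "z": 0, "wx": 0, "wy": 0, "wz": 0},
    {"x": 0, "y": 0, "z": 0, "wx": 0, "wy": 0, "wz": 0},
  ],
)

```text
time_s: 33.35
position: [606.7, 70.1, 95.6]
eef_rot: [-89.8, 0.1, -129.7]
force: [5.0, -2.0, 5.6]
finger_gap: 42.5
```

```bash
python3 -c "
from bench import arm
print(arm.sense()['finger_gap']); print(arm.close_job())"
```

```text
42.499124836969905
the job is handed in; nothing more can be done
None
```

I poured the sleeves from the grey cup into the empty near dish. I then stood the cup upright at about (440, -302) and turned the knob clockwise in three 30° clicks, and handed the job in at 33.4 s still gripping it.

My last checks showed:
- **Table angle:** the best-scoring fits from the three cameras put the turn at 89.7 to 90.2°. One low-confidence wrist fit (0.22) said 85.7°.
- **Grip:** the finger gap held steady at 42.5 mm. That is slightly under the 44 mm knob diameter, with no visible slip.
- **Force:** about 8 N at the wrist at the end, from a small off-centre grip.
- **Sleeves:** the cup was empty after the pour and no sleeves were seen outside the dish. I did not count all six in one picture; some overlapped in the views.
- **Cup:** it was still standing upright at that spot in the final scene picture.

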